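# Register a tenoned rail in the drilling jig and clamp it

### The arm

A 6-joint arm with a two-finger parallel gripper is mounted at the origin on a cart in front of the work surface, level with it; the furniture and walls round the work are solid. World frame = base frame: x ahead of the robot, y to its left, z up, the work surface at z = 0. Lengths are in m, angles in rad, forces in N, time in s.
With the tool pointing down it reaches from about 0.325 to 0.9 m from the base axis. Payload 6.1 kg.
Tool frame: the origin (TCP) lies midway between the tips of the shut fingers; the grasp point (between the pads) lies 19 mm behind it; z points along the fingers, y is the line along which they close (so a half turn about z gives the same grasp; the last joint's range is limited). The gripper opens to 85 mm and grips with 20 to 120 N. Pads are 22 mm wide; open, the fingers measure 114 mm over their backs; the gripper's body (76 mm by 85 mm) begins 54 mm behind the grasp point. The pads swing forward as they close: fully open they stand 13 mm farther back than shut.
Start: joints at [-1.332, 0.22, 1.526, -0, 1.395, -0.126], TCP at [0.223, -0.584, 0.231] pointing down, gripper open.
Joint ranges: [-2.98, 2.98], [-0.91, 2.08], [0.09, 2.57], [-1.24, 4.39], [0.2, 2.65], [-2.68, 2.68]. Speed limits (rad/s): [2.57, 2.57, 3.01, 3.14, 3.14, 3.14].

### API

Orientations are given as [roll, pitch, yaw] about the fixed x, y, z axes, in that order (R = Rz(yaw) Ry(pitch) Rx(roll)).
In Python, from rig import r gives the robot as it stands.
- The arm moves only by the tool step_arm, never from a script. Its argument "motion" is a list of rows, each an object with "slide": the shift along the tool's x, y, z each as a share of 12 cm, from -1 to 1, a list of three; "rot": the turn, a rotation vector about the tool's x, y, z each as a share of 180 degrees, from -1 to 1, a list of three; "claw": the opening, from -1 (shut) to 1 (fully open). A call has 1 to 8 rows; each row is the pose to reach, as a shift and turn from the pose commanded when the call began, along the tool's axes at that moment, turning the shorter way round; what a row does not reach only later rows make up. A row lasts 1/8 s, in which the tool goes at most 62.5 mm and 10.7 degrees, less where a joint would pass 70% of its speed; a pose out of reach is approached as far as the arm can. A call with a number of a shift or a turn outside -1 to 1 is refused whole. A call with a gripper value outside its range is refused whole. The fingers move at their own pace and stop on an object; the grip force is fixed at half the most. Time passes only in rows, so rows that repeat a pose let the fingers close. It gives the time, the measured TCP pose, the force, the opening and the grip force at its end, in the units of the state.
- r.read_state(): the state, without advancing time (a new reading comes with each control period).
- r.camera(name): name is "side" or "top"; returns the picture (420x560x3 uint8, red, green, blue); there is no depth.
- r.calibration(name): a dict with "fx", "fy", "cx", "cy" (pixels), "dist_coeffs" ([k1, k2, p1, p2, k3] as OpenCV has them; the pictures are not rectified), "R" (3x3) and "t" (3): a world point X has camera coordinates R X + t. Camera axes: x right, y down, z forward; pixel columns grow to the right and rows downward; lengths in m; the calibration is good to about 2 mm. A picture is of the moment at which its call begins. calibration takes no time and is no camera call.
- r.hand_in(): hands the job in; it is judged then, once.
The state is a dict: "t": time; "joint_positions": joint angles; "dq": joint speeds; "joint_efforts": joint torques, N m; "eef_pos": TCP position; "ee_rot": TCP orientation; "contact_force": force on the tool from outside, world axes, zero at the start; "wrist_torque": the same for the moment, N m; "grip_width": finger opening in m; "gripper_force": force on a finger pad.
Only numpy, scipy, OpenCV 4.12 (cv2) and the standard library are available. Lean on these libraries where they do the work, as an engineer would, in place of code of your own. Each camera call takes 0.05 s, during which the arm holds its last target. There are 200 camera calls.

### The job

Load the tenoned rail into the toggle-clamp jig for drilling: lay it flat on the jig board with its long edge tight along the fence and slide its tenon through the window of the stop until both shoulders sit tight against the stop's face. Then swing the clamp's red handle over so that the pad presses down on the rail, with the rail still tight against fence and stop. Feel for the stop gently, it is set to length and only a thumb screw holds it so it must not shift, and leave the other things on the bench where they are.

Things in the scene. Friction and masses are not known exactly. Their poses are not given: they have to be found in the camera images.
- rail: pale wooden rail, 190 long x 38 wide x 14 mm thick, about 90 g, with a stub tenon 28 long x 20 wide x 7 mm thick centred on its +x end; the other end is square. Starts flat on the bench left of the rip fence, any way round. Origin: centre of the underside of the 190 mm part; x along it towards the tenon (shoulders at +95, tenon tip +123, square end -95 mm), z up
- shoulder (a point): point on the rail: centre of the plane of the tenon's shoulders (x = +95 mm, 7 mm above the underside); the shoulders are the two 9 mm wide steps beside the tenon
- butt (a point): point on the rail: centre of its square end (x = -95 mm, 7 mm above the underside)
- toggle_jig: jig with toggle clamp, fixed on the bench right of the rip fence. Origin under its board at bench level, z up. Board x -68 to +52, y -90 to +90 mm, top at z = 18. Fence along its -x edge: x -68 to -56, top at z = 34, all along y; a rail on the fence is centred at x = -37. Clamp bracket x 8 to 40, y -12 to +12, 58 mm high. The stop is near the -y end: the rail goes in along -y, tenon first
- fence_end (a point): point on the jig, (-56, +90, 18) mm in its frame: foot of the fence's inner face at the +y end of fence and board. The seated rail's square end juts 35 to 65 mm beyond here, where it can be held freely
- toggle_jig_arm: swinging part of the clamp; its frame is the jig's when the arm is level. Hinge line along y through (32, 0, 48) mm in both frames; turns about +y as it opens. Starts open at 1.50 to 1.60 rad, pad arm upright, handle lying back to the jig's +x; the pad meets the rail at about 0.20 rad. In its frame: round pad 18 mm across at x = -34, underside z = 20; arm 14 mm wide. Stiff hinge, stays where left
- clamp_handle (a point): point on the axis of the clamp's red round handle near its tip, (56, 0, 156) mm in the frame of toggle_jig_arm; the handle is 23 mm thick, its axis runs from (44, 0, 99) to (59, 0, 171) mm
- stop_zone (a point): point on the jig, (-37, -50, 25) mm. The face (towards +y) of the aluminium stop is set anywhere within 15 mm of here along y: find it by touch. Stop: 18 mm thick along y, jig x -55 to -13, top z = 46, thumb screw outside the fence. Its window runs through along y, 24 mm wide (x -49 to -25), from the board to z = 34. Above some 20 N it shifts. stop_c0: middle of its cheek by the fence
- offcut_a: bystander: pine offcut 100 x 45 x 22 mm; origin centre of underside
- tape_measure_b: bystander: rust-red tape measure 35 x 73 x 55 mm; origin centre of underside
- screw_box: bystander: small carton of screws 50 x 70 x 42 mm; origin centre of underside

How it is judged:
On the way:
1. with the clamp still open, the rail lies flat on the jig board, tight along the fence, its shoulders against the stop (x of stop_c0 in the frame of rail between 0.102 and 0.1055 m and x of shoulder in the frame of toggle_jig between -0.0395 and -0.0355 m and x of butt in the frame of toggle_jig between -0.0395 and -0.035 m and z of rail in the frame of toggle_jig below 0.0195 m and angle between rail's own z axis and vertical below 0.03 rad and angle between toggle_jig_arm's own z axis and vertical above 0.5 rad), for 0.2 s.
At the end, for the whole second after the job is handed in: The rail rests flat on the jig board, within 1.5 mm of the fence at its shoulders and 2 mm at its square end, its shoulders within 1.5 mm of the stop's face, the clamp's pad pressing on it (over 0.5 N), all at rest; the stop is within 1.5 mm of where it was set (x of stop_c0 in the frame of rail between 0.102 and 0.1055 m and x of shoulder in the frame of toggle_jig between -0.0395 and -0.0355 m and x of butt in the frame of toggle_jig between -0.0395 and -0.035 m and z of rail in the frame of toggle_jig below 0.0195 m and angle between rail's own z axis and vertical below 0.03 rad and contact force between toggle_jig_arm and rail above 0.5 N and linear speed of rail below 0.005 m/s); the robot touches nothing.
It fails at once if the stop is shifted by more than 1.5 mm (distance of stop_c0 from where it was at the start of the episode above 0.0015 m).
It fails at once if the offcut is moved by more than 30 mm (distance of offcut_a from where it was at the start of the episode above 0.03 m).
It fails at once if the tape measure is moved by more than 30 mm (distance of tape_measure_b from where it was at the start of the episode above 0.03 m).
It fails at once if the screw box is moved by more than 30 mm (distance of screw_box from where it was at the start of the episode above 0.03 m).
It also fails if it takes over 72 s, if anything falls off the work surface, if the arm or the gripper's body presses on something with over 40 N, if the wrist force passes 120 N, or if a joint passes its speed limit or range.

## Working session

There is one attempt and no reset: what is moved stays moved. The work goes in short steps, Python scripts to look and compute and a tool call to move; the robot and the scene stay as the last step left them, time stands still between calls to the robot, and variables do not carry over. Pictures are saved under pics/ and viewed, at most 10 in all, crops included, and the job is handed in when it is done.

Besides the shell and the picture viewer there is one more tool, called after ">>>" by a JSON object that holds its "op" and its "data". step_arm: Moves the arm, as the interface text tells. Shift numbers are shares of 12 cm and turn numbers shares of 180 degrees, none past 1 either way. Its arguments: {"type":"object","properties":{"motion":{"type":"array","items":{"type":"object","properties":{"slide":{"type":"array","items":{"type":"number","minimum":-1,"maximum":1}},"rot":{"type":"array","items":{"type":"number","minimum":-1,"maximum":1}},"claw":{"type":"number"}}}}},"required":["motion"]}

```bash
mkdir -p pics; ls
python3 - <<'E'
from rig import r
import cv2
for n in("top","side"):
    cv2.imwrite(f"pics/{n}0.png",r.camera(n)[:,:,::-1]); c=r.calibration(n); print(n,c)
s=r.read_state();print(s)
E
```

```text
pics
top {'fx': 430.59696644942204, 'fy': 430.59696644942204, 'cx': 280.8865128019374, 'cy': 213.54857335293443, 'dist_coeffs': array([-0.10707347,  0.        ,  0.        ,  0.        ,  0.        ]), 'R': array([[ 0.02118528, -0.99953011, -0.0221525 ],
       [-0.98674382, -0.01733814, -0.16135684],
       [ 0.16089694,  0.02527723, -0.98664747]]), 't': array([-0.04792319,  0.52270238,  1.38172117])}
side {'fx': 464.48276761002074, 'fy': 464.48276761002074, 'cx': 279.0922938690012, 'cy': 211.92036792262329, 'dist_coeffs': array([-0.05224036,  0.        ,  0.        ,  0.        ,  0.        ]), 'R': array([[-0.82378707, -0.56688918,  0.00339276],
       [-0.19887603,  0.28338617, -0.93815809],
       [ 0.53087021, -0.77351725, -0.34619053]]), 't': array([0.37597974, 0.24453735, 1.11996597])}
{'t': 0.1, 'joint_positions': array([-1.33213487e+00,  2.21162545e-01,  1.52750832e+00, -1.63490495e-05,
        1.39466506e+00, -1.26119605e-01]), 'dq': array([-9.59125201e-04, -1.79849292e-03, -1.45394966e-03, -1.33524363e-03,
        9.23051962e-05,  1.08774086e-03]), 'joint_efforts': array([ 1.38729152e-03, -4.98244965e+01, -3.90548909e+01, -1.05396819e-04,
        5.63035312e-03,  1.59429726e-05]), 'eef_pos': array([ 0.22281688, -0.58335562,  0.230293  ]), 'ee_rot': array([-3.13986121e+00, -2.03314539e-04,  3.64783761e-01]), 'contact_force': array([-0.68404892, -0.53417577,  0.42508685]), 'wrist_torque': array([-0.04299413, -0.01254654,  0.0456506 ]), 'gripper_force': 0.0, 'grip_width': 0.08539954939151362}
```

View pics/top0.png

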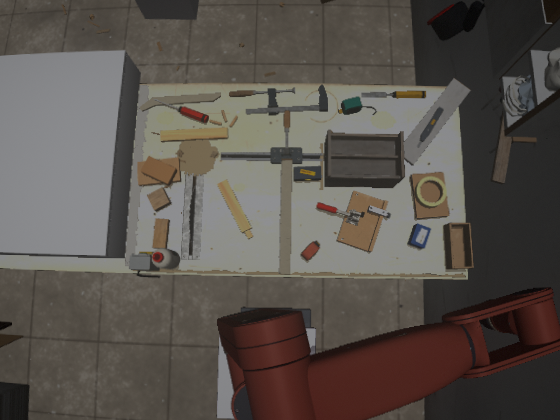

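View pics/side0.png

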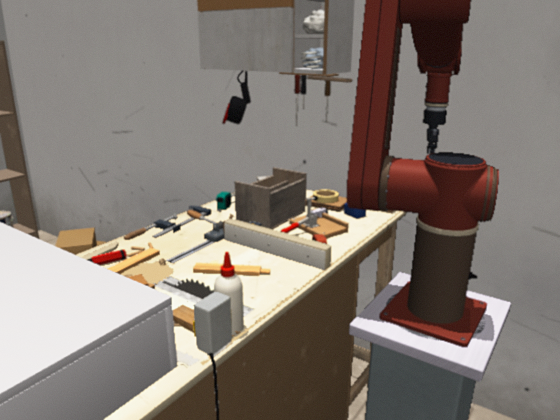

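The top view shows the rail near px (235,208) with its tenon at about (250,236), the rip fence at column 286, and the jig near (362,220) with the red handle near (327,208). I'll enlarge both views.

Run:
```python
import cv2
a=cv2.imread("pics/top0.png");cv2.imwrite("pics/t1.png",cv2.resize(a[150:282,205:405],None,fx=4,fy=4,interpolation=cv2.INTER_CUBIC)*1)
b=cv2.imread("pics/side0.png");cv2.imwrite("pics/s1.png",cv2.resize(b[170:290,185:385],None,fx=4,fy=4,interpolation=cv2.INTER_CUBIC))
```

```text
(no output)
```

View pics/t1.png

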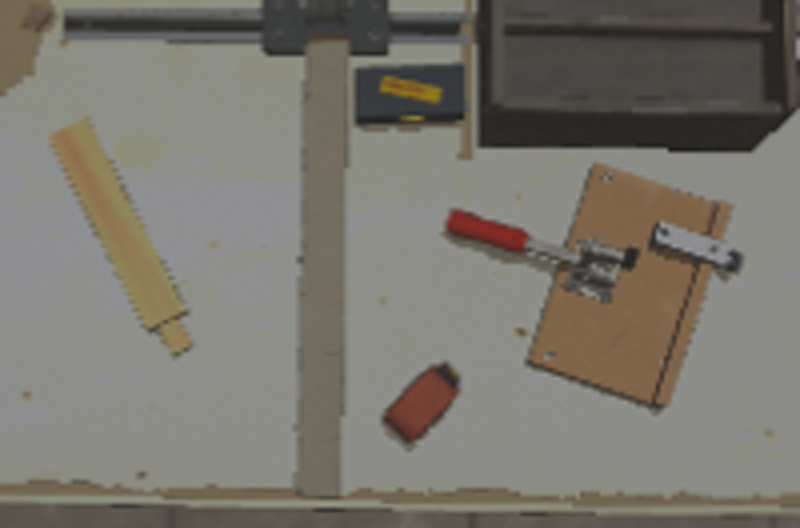

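View pics/s1.png

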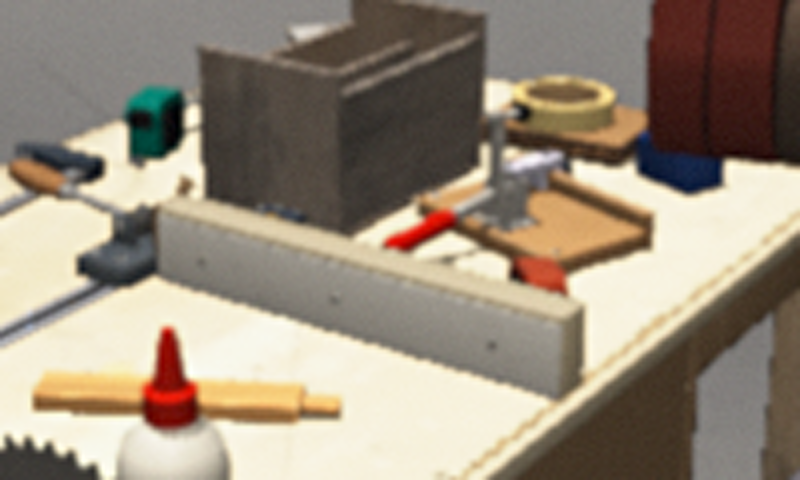

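The enlarged views show:
- **Rail:** body corners at crop px (50,135), (88,118), (188,312) and (150,330), tenon tip at (180,350).
- **Jig:** board corners at (595,163), (528,362), (660,410) and (733,205), with the stop at the far end and the fence on the right.
- **Clamp:** handle from (450,222) to (525,240).
- **Bystanders:** the tape is at (425,405), near the jig.

Now I'll measure them.

```bash
cat > h.py <<'E'
import numpy as np, cv2
from rig import r
def ray(n,p):
    c=r.calibration(n);K=np.array([[c['fx'],0,c['cx']],[0,c['fy'],c['cy']],[0,0,1]])
    u=cv2.undistortPoints(np.array(p,float).reshape(-1,1,2),K,c['dist_coeffs']).reshape(-1,2)
    R=c['R'];return -R.T@c['t'],np.c_[u,np.ones(len(u))]@R
def onz(n,p,z):
    o,d=ray(n,p);return o+d*((np.asarray(z)-o[2])/d[:,2])[:,None]
def proj(n,X):
    c=r.calibration(n);K=np.array([[c['fx'],0,c['cx']],[0,c['fy'],c['cy']],[0,0,1]])
    return cv2.projectPoints(np.array(X,float).reshape(-1,1,3),cv2.Rodrigues(c['R'])[0],c['t'],K,c['dist_coeffs'])[0].reshape(-1,2)
def tri(a,b):
    (o1,d1),(o2,d2)=ray('top',a),ray('side',b);A=np.zeros((3,3));v=np.zeros(3)
    for o,d in((o1,d1[0]),(o2,d2[0])):
        d=d/np.linalg.norm(d);P=np.eye(3)-np.outer(d,d);A+=P;v+=P@o
    return np.linalg.solve(A,v)
E
python3 - <<'E'
from h import *
a=cv2.imread("pics/top0.png");hsv=cv2.cvtColor(a,cv2.COLOR_BGR2HSV)
for p in((235,208),(225,190),(250,236),(215,225),(352,235),(360,200),(383,225),(325,206),(311,252),(305,172)):print(p,hsv[p[1],p[0]])
def best(m,roi):
    x0,x1,y0,y1=roi;z=np.zeros_like(m);z[y0:y1,x0:x1]=m[y0:y1,x0:x1]
    z=cv2.morphologyEx(z,cv2.MORPH_CLOSE,np.ones((3,3)))
    c=max(cv2.findContours(z,0,2)[0],key=cv2.contourArea);return c
up=lambda m:m
H,S,V=[hsv[:,:,i].astype(int) for i in range(3)]
m=((S>85)&(H>8)&(H<30)).astype(np.uint8)*255
c=best(m,(212,258,175,242));print('rail area',cv2.contourArea(c),cv2.minAreaRect(c),cv2.approxPolyDP(c,2,True).reshape(-1,2).tolist())
P=onz('top',c.reshape(-1,2),0.014)[:,:2]
print('rail rect',cv2.minAreaRect(P.astype(np.float32)))
c=best(m,(332,392,188,255));print('jig',cv2.contourArea(c),cv2.approxPolyDP(c,2,True).reshape(-1,2).tolist())
f=lambda q:[(205+u/4-.375,150+v/4-.375) for u,v in q]
J=onz('top',f([(595,163),(528,362),(662,411),(733,205)]),[.018,.018,.034,.034]);print(J)
for i,j in((1,0),(2,3),(2,1),(3,0)):d=J[j]-J[i];print(np.linalg.norm(d[:2]),np.degrees(np.arctan2(d[1],d[0])))
b=onz('top',f([(69,126),(169,321),(180,350)]),[.014,.014,.0105]);print(b)
print(onz('top',f([(450,222),(525,240),(425,375),(455,365),(385,420),(410,445)]),[.03,.045,.055,.055,.055,.0]))
E
```

```text
(235, 208) [ 19 105 143]
(225, 190) [ 16 115 142]
(250, 236) [ 21 102 143]
(215, 225) [ 45   4 142]
(352, 235) [ 16 107 126]
(360, 200) [ 16 110 125]
(383, 225) [ 30  11 141]
(325, 206) [  2 180 130]
(311, 252) [  6 145 116]
(305, 172) [ 19 186 129]
rail area 527.5 ((235.69155883789062, 209.4012908935547), (62.22821807861328, 10.344429969787598), 62.74467086791992) [[219, 183], [218, 186], [241, 231], [248, 237], [252, 236], [249, 224], [226, 180]]
rail rect ((0.5407520532608032, 0.11719206720590591), (0.21574030816555023, 0.03480570390820503), 29.0733699798584)
jig 1459.0 [[354, 191], [347, 211], [354, 208], [363, 212], [364, 216], [360, 217], [357, 225], [347, 223], [345, 216], [338, 240], [371, 250], [382, 216], [368, 212], [367, 207], [374, 205], [384, 209], [386, 201]]
[[ 0.61136006 -0.28130721  0.018     ]
 [ 0.44112851 -0.22450258  0.018     ]
 [ 0.40097906 -0.3329834   0.034     ]
 [ 0.57406064 -0.39457818  0.034     ]]
0.17945904433209928 -18.45335677905932
0.18371486440510068 -19.589187784882576
0.11567223400498845 69.6901612010142
0.11925417771019392 71.77360794397752
[[0.63731564 0.16798161 0.014     ]
 [0.47050838 0.07604254 0.014     ]
 [0.44659592 0.06632964 0.0105    ]]
[[ 0.55611827 -0.15796453  0.03      ]
 [ 0.53933783 -0.21907113  0.045     ]
 [ 0.42529637 -0.13726984  0.055     ]
 [ 0.43385471 -0.16146998  0.055     ]
 [ 0.38830609 -0.10544016  0.055     ]
 [ 0.37149829 -0.12790259  0.        ]]
```

Run:
```python
from h import *
a=cv2.imread("pics/top0.png");S=cv2.cvtColor(a,cv2.COLOR_BGR2HSV)[:,:,1]
k=8;U=cv2.resize(S,None,fx=k,fy=k,interpolation=cv2.INTER_CUBIC)
def cont(x0,x1,y0,y1,th):
    m=np.zeros_like(U);m[y0*k:y1*k,x0*k:x1*k]=(U[y0*k:y1*k,x0*k:x1*k]>th)*255
    c=max(cv2.findContours(m,0,cv2.CHAIN_APPROX_NONE)[0],key=cv2.contourArea).reshape(-1,2);return (c+.5)/k-.5
def line(P,A,B,tol=.006,z=''):
    A,B=A[:2],B[:2];L=np.linalg.norm(B-A);u=(B-A)/L;n=np.array([-u[1],u[0]])
    for t in(tol,tol/2,tol/3):
        s=(P-A)@u;d=(P-A)@n;Q=P[(s>.08*L)&(s<.92*L)&(abs(d)<t)]
        v=cv2.fitLine(Q.astype(np.float32),cv2.DIST_HUBER,0,1e-4,1e-6).ravel();w=v[:2]*np.sign(v[:2]@u)
        A=v[2:]+w*((A-v[2:])@w);u=w;n=np.array([-u[1],u[0]])
    print(z,len(Q),'ang',np.degrees(np.arctan2(u[1],u[0])).round(2),'pt',A.round(4),'std',((Q-A)@n).std().round(5));return A,u
f=lambda q,z:onz('top',[(205+x/4-.375,150+y/4-.375) for x,y in q],z)
c=cont(212,258,175,242,55);P=onz('top',c,.014)[:,:2]
R=f([(50,135),(88,118),(188,312),(150,330)],.014)
line(P,R[0],R[3],z='L');line(P,R[1],R[2],z='R');line(P,R[0],R[1],z='butt')
c=cont(330,392,186,256,60)
for z in(.018,.034,0.):
    P=onz('top',c,z)[:,:2];J=f([(595,163),(528,362),(662,411),(733,205)],z)
    for nm,i,j in(('left',1,0),('fence',2,3),('near',1,2),('far',0,3)):line(P,J[i],J[j],z=f'{z} {nm}')
```

```text
L 330 ang -150.86 pt [0.6278 0.1864] std 0.00043
R 329 ang -151.09 pt [0.644  0.1529] std 0.00052
butt 63 ang -62.69 pt [0.6296 0.1843] std 0.0002
0.018 left 314 ang -18.43 pt [ 0.4414 -0.2237] std 0.00049
0.018 fence 304 ang -18.43 pt [ 0.4013 -0.3387] std 0.00041
0.018 near 227 ang -108.29 pt [ 0.4404 -0.2243] std 0.00039
0.018 far 225 ang -108.36 pt [ 0.612  -0.2815] std 0.00036
0.034 left 315 ang -18.43 pt [ 0.4398 -0.222 ] std 0.0005
0.034 fence 305 ang -18.42 pt [ 0.4001 -0.3358] std 0.00042
0.034 near 227 ang -108.29 pt [ 0.4388 -0.2226] std 0.00038
0.034 far 226 ang -108.42 pt [ 0.6085 -0.2792] std 0.00038
0.0 left 313 ang -18.43 pt [ 0.4433 -0.2255] std 0.00048
0.0 fence 304 ang -18.43 pt [ 0.4026 -0.3421] std 0.00042
0.0 near 227 ang -108.29 pt [ 0.4423 -0.2262] std 0.00039
0.0 far 225 ang -108.36 pt [ 0.616  -0.2841] std 0.00036
```

>>> {"op": "step_arm", "data": {"motion": [{"slide": [1,-0.87,0],"claw": 1},{"slide": [1,-0.87,0],"claw": 1},{"slide": [1,-0.87,0],"claw": 1}]}}

```text
invalid input at $.motion[0]: expected keys slide, rot, claw
```

>>> {"op": "step_arm", "data": {"motion": [{"slide": [1,-0.87,0],"rot": [0,0,0],"claw": 1},{"slide": [1,-0.87,0],"rot": [0,0,0],"claw": 1},{"slide": [1,-0.87,0],"rot": [0,0,0],"claw": 1}]}}

```text
t: 0.48
eef_pos: [0.2987, -0.4408, 0.2306]
ee_rot: [-3.14, -0.0, 0.366]
contact_force: [-0.6, 0.2, 0.8]
grip_width: 0.0853
gripper_force: 0.0
```

>>> {"op": "step_arm", "data": {"motion": [{"slide": [1,-0.87,0],"rot": [0,0,0],"claw": 1},{"slide": [1,-0.87,0],"rot": [0,0,0],"claw": 1},{"slide": [1,-0.87,0],"rot": [0,0,0],"claw": 1}]}}

```text
t: 0.85
eef_pos: [0.3734, -0.3004, 0.2309]
ee_rot: [-3.141, -0.0, 0.367]
contact_force: [0.5, -1.0, 0.3]
grip_width: 0.0854
gripper_force: 0.0
```

>>> {"op": "step_arm", "data": {"motion": [{"slide": [1,-0.87,0],"rot": [0,0,0],"claw": 1},{"slide": [1,-0.87,0],"rot": [0,0,0],"claw": 1},{"slide": [1,-0.87,0],"rot": [0,0,0],"claw": 1}]}}

```text
t: 1.23
eef_pos: [0.4481, -0.1601, 0.231]
ee_rot: [-3.141, -0.0, 0.367]
contact_force: [-0.3, 0.0, 0.4]
grip_width: 0.0854
gripper_force: 0.0
```

>>> {"op": "step_arm", "data": {"motion": [{"slide": [1,-0.87,0],"rot": [0,0,0],"claw": 1},{"slide": [1,-0.87,0],"rot": [0,0,0],"claw": 1},{"slide": [1,-0.87,0],"rot": [0,0,0],"claw": 1}]}}

```text
t: 1.6
eef_pos: [0.523, -0.0197, 0.231]
ee_rot: [-3.141, 0.0, 0.367]
contact_force: [-0.5, -0.7, 0.7]
grip_width: 0.0854
gripper_force: 0.0
```

>>> {"op": "step_arm", "data": {"motion": [{"slide": [1,-0.87,0],"rot": [0,0,0],"claw": 1},{"slide": [1,-0.87,0],"rot": [0,0,0],"claw": 1},{"slide": [1,-0.87,0],"rot": [0,0,0],"claw": 1}]}}

```text
t: 1.98
eef_pos: [0.5977, 0.1207, 0.2306]
ee_rot: [-3.141, 0.001, 0.367]
contact_force: [1.1, -0.1, -1.2]
grip_width: 0.0852
gripper_force: 0.0
```

```bash
cat >> h.py <<'E'
from scipy.spatial.transform import Rotation as Ro
def go(x,y,z,psi,pitch=0):
    "numbers of a move to a tool-down pose with yaw psi (deg)"
    s=r.read_state();R0=Ro.from_euler('xyz',s['ee_rot']);R1=Ro.from_euler('xyz',[np.pi,0,np.radians(psi)])
    d=R0.inv().apply(np.array([x,y,z])-s['eef_pos'])/.12;w=(R0.inv()*R1).as_rotvec()/np.pi
    print('pos',s['eef_pos'].round(4),'rot',s['ee_rot'].round(4),'F',s['contact_force'].round(1),'| slide',d.round(4),'rot',w.round(4))
ex=np.array([.3160,.9488]);ey=np.array([-.9488,.3160]);O=np.array([.5110,-.3014])
def jig(x,y):return O+ex*x+ey*y
E
python3 - <<'E'
from h import *
go(.6198+.0009,.1607+.0005,.12,29.03)
E
```

```text
pos [0.5977 0.1207 0.2306] rot [-3.141e+00  6.000e-04  3.670e-01] F [ 1.1 -0.1 -1.2] | slide [ 0.3004 -0.2457  0.9219] rot [-0.0002  0.0002 -0.0445]
```

>>> {"op": "step_arm", "data": {"motion": [{"slide": [0.3,-0.246,0.92],"rot": [0,0,-0.0445],"claw": 0.4},{"slide": [0.3,-0.246,0.92],"rot": [0,0,-0.0445],"claw": 0.4},{"slide": [0.3,-0.246,0.92],"rot": [0,0,-0.0445],"claw": 0.4},{"slide": [0.3,-0.246,0.92],"rot": [0,0,-0.0445],"claw": 0.4}]}}

```text
t: 2.48
eef_pos: [0.6209, 0.1579, 0.1221]
ee_rot: [3.141, -0.001, 0.505]
contact_force: [0.2, 0.7, 1.1]
grip_width: 0.0597
gripper_force: 0.0
```

>>> {"op": "step_arm", "data": {"motion": [{"slide": [0,0,0.4],"rot": [0,0,0],"claw": 0.4},{"slide": [0,0,0.8],"rot": [0,0,0],"claw": 0.4},{"slide": [0,0,0.9],"rot": [0,0,0],"claw": 0.4},{"slide": [0,0,0.94],"rot": [0,0,0],"claw": 0.4},{"slide": [0,0,0.95],"rot": [0,0,0],"claw": 0.4}]}}

```text
t: 3.1
eef_pos: [0.6225, 0.1583, 0.0097]
ee_rot: [3.14, -0.004, 0.504]
contact_force: [0.5, -0.5, 0.4]
grip_width: 0.0594
gripper_force: 0.0
```

Run:
```python
from h import *
go(.6207,.1612,.003,29.03)
cv2.imwrite("pics/t2.png",cv2.resize(r.camera('top')[150:282,205:405,::-1],None,fx=4,fy=4,interpolation=cv2.INTER_CUBIC))
```

```text
pos [0.6225 0.1583 0.0097] rot [ 3.14   -0.004   0.5043] F [ 0.5 -0.5  0.4] | slide [-0.0018 -0.0285  0.0559] rot [ 0.0005 -0.0013 -0.0007]
```

View pics/t2.png

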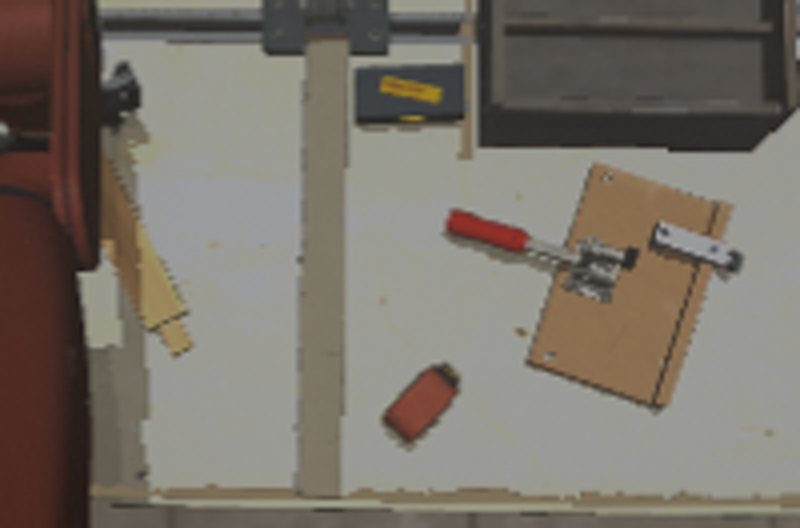

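The arm hides the grasp, but the rail's tenon is still at px (180,350), so nothing has moved. I'll descend gently until the fingertips touch the bench.

>>> {"op": "step_arm", "data": {"motion": [{"slide": [0,-0.027,0.03],"rot": [0,0,0],"claw": 0.15},{"slide": [0,-0.027,0.05],"rot": [0,0,0],"claw": 0.15},{"slide": [0,-0.027,0.06],"rot": [0,0,0],"claw": 0.15},{"slide": [0,-0.027,0.06],"rot": [0,0,0],"claw": 0.15}]}}

```text
t: 3.65
eef_pos: [0.6186, 0.1611, -0.0005]
ee_rot: [-3.141, 0.0, 0.505]
contact_force: [-0.3, -0.8, -0.1]
grip_width: 0.0492
gripper_force: 0.0
```

>>> {"op": "step_arm", "data": {"motion": [{"slide": [0,0,0.015],"rot": [0,0,0],"claw": 0.15},{"slide": [0,0,0.015],"rot": [0,0,0],"claw": 0.15}]}}

```text
t: 3.9
eef_pos: [0.6186, 0.1611, -0.0023]
ee_rot: [-3.141, 0.0, 0.505]
contact_force: [0.8, -0.3, -0.6]
grip_width: 0.0493
gripper_force: 0.0
```

>>> {"op": "step_arm", "data": {"motion": [{"slide": [0,0,0.015],"rot": [0,0,0],"claw": 0.15},{"slide": [0,0,0.015],"rot": [0,0,0],"claw": 0.15}]}}

```text
t: 4.15
eef_pos: [0.6189, 0.1611, -0.0028]
ee_rot: [3.142, 0.0, 0.505]
contact_force: [-3.6, -1.3, 7.2]
grip_width: 0.0493
gripper_force: 3.7
```

>>> {"op": "step_arm", "data": {"motion": [{"slide": [0,0,-0.03],"rot": [0,0,0],"claw": 0.15},{"slide": [0,0,-0.03],"rot": [0,0,0],"claw": -0.5},{"slide": [0,0,-0.03],"rot": [0,0,0],"claw": -0.5},{"slide": [0,0,-0.03],"rot": [0,0,0],"claw": -0.5},{"slide": [0,0,-0.03],"rot": [0,0,0],"claw": -0.5}]}}

```text
t: 4.78
eef_pos: [0.6197, 0.1612, 0.0006]
ee_rot: [3.141, -0.002, 0.505]
contact_force: [0.1, -0.1, 6.1]
grip_width: 0.0365
gripper_force: 61.4
```

>>> {"op": "step_arm", "data": {"motion": [{"slide": [0,0,-0.2],"rot": [0,0,0],"claw": -0.5},{"slide": [0,0,-0.4],"rot": [0,0,0],"claw": -0.5},{"slide": [0,0,-0.7],"rot": [0,0,0],"claw": -0.5},{"slide": [0,0,-1],"rot": [0,0,0],"claw": -0.5}]}}

```text
t: 5.28
eef_pos: [0.6181, 0.161, 0.1197]
ee_rot: [-3.141, 0.001, 0.505]
contact_force: [0.4, 0.3, -0.7]
grip_width: 0.0362
gripper_force: 60.6
```

Run:
```python
from h import *
cv2.imwrite("pics/s2.png",r.camera('side')[:,:,::-1])
p=jig(-.033,.176);print(p)
go(p[0],p[1],.15,161.58)
```

```text
[ 0.3335832 -0.2770944]
pos [0.6215 0.1615 0.126 ] rot [ 3.1391 -0.0064  0.5047] F [3.6 0.8 2.3] | slide [-3.8661  2.0401 -0.2197] rot [ 2.80e-03 -1.00e-04 -7.37e-01]
```

View pics/s2.png

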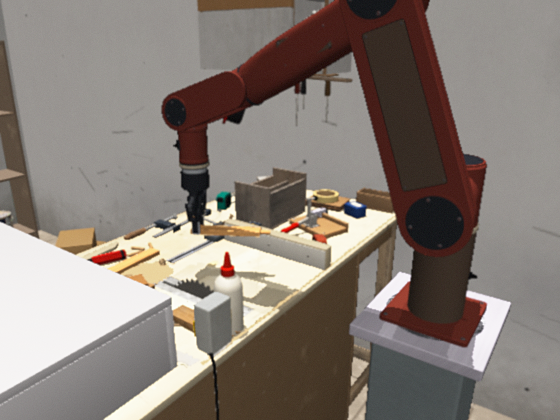

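The side view shows the rail held level, from about (200,230) to (275,236). Next I carry it over.

>>> {"op": "step_arm", "data": {"motion": [{"slide": [-0.1,0.05,-0.2],"rot": [0,0,-0.05],"claw": -0.5},{"slide": [-0.3,0.15,-0.4],"rot": [0,0,-0.1],"claw": -0.5},{"slide": [-0.5,0.26,-0.6],"rot": [0,0,-0.16],"claw": -0.5},{"slide": [-0.7,0.37,-0.6],"rot": [0,0,-0.22],"claw": -0.5},{"slide": [-0.9,0.48,-0.6],"rot": [0,0,-0.28],"claw": -0.5},{"slide": [-1,0.53,-0.6],"rot": [0,0,-0.34],"claw": -0.5},{"slide": [-1,0.53,-0.6],"rot": [0,0,-0.39],"claw": -0.5},{"slide": [-1,0.53,-0.6],"rot": [0,0,-0.42],"claw": -0.5}]}}

```text
t: 6.32
eef_pos: [0.544, 0.0472, 0.1909]
ee_rot: [-3.141, -0.0, 1.827]
contact_force: [-0.5, 0.4, -0.3]
grip_width: 0.0366
gripper_force: 60.6
```

Run:
```python
from h import *
go(*jig(-.033,.176),.15,161.58)
```

```text
pos [0.544  0.0472 0.1909] rot [-3.1408e+00 -4.0000e-04  1.8273e+00] F [-0.5  0.4 -0.3] | slide [-2.1691 -2.3816  0.3417] rot [-2.00e-04 -3.00e-04 -3.16e-01]
```

>>> {"op": "step_arm", "data": {"motion": [{"slide": [-0.2,-0.22,0],"rot": [0,0,0],"claw": -0.5},{"slide": [-0.5,-0.55,0],"rot": [0,0,0],"claw": -0.5},{"slide": [-0.8,-0.88,0],"rot": [0,0,0],"claw": -0.5},{"slide": [-0.91,-1,0],"rot": [0,0,0],"claw": -0.5}]}}

```text
t: 6.82
eef_pos: [0.4539, -0.09, 0.1909]
ee_rot: [-3.14, -0.0, 1.822]
contact_force: [-0.0, 0.0, -0.8]
grip_width: 0.0365
gripper_force: 60.6
```

>>> {"op": "step_arm", "data": {"motion": [{"slide": [-0.2,-0.22,0],"rot": [0,0,0],"claw": -0.5},{"slide": [-0.5,-0.55,0],"rot": [0,0,0],"claw": -0.5},{"slide": [-0.8,-0.88,0],"rot": [0,0,0],"claw": -0.5},{"slide": [-0.91,-1,0],"rot": [0,0,0],"claw": -0.5}]}}

```text
t: 7.32
eef_pos: [0.3652, -0.2259, 0.1911]
ee_rot: [-3.141, -0.0, 1.821]
contact_force: [0.8, 0.3, 0.1]
grip_width: 0.0364
gripper_force: 60.6
```

>>> {"op": "step_arm", "data": {"motion": [{"slide": [-0.1,-0.1,0],"rot": [0,0,-0.05],"claw": -0.5},{"slide": [-0.2,-0.2,0],"rot": [0,0,-0.1],"claw": -0.5},{"slide": [-0.3,-0.3,0],"rot": [0,0,-0.15],"claw": -0.5},{"slide": [-0.35,-0.38,0.1],"rot": [0,0,-0.2],"claw": -0.5},{"slide": [-0.35,-0.38,0.2],"rot": [0,0,-0.25],"claw": -0.5},{"slide": [-0.35,-0.38,0.3],"rot": [0,0,-0.3],"claw": -0.5},{"slide": [-0.35,-0.38,0.3],"rot": [0,0,-0.316],"claw": -0.5},{"slide": [-0.35,-0.38,0.3],"rot": [0,0,-0.316],"claw": -0.5}]}}

```text
t: 8.32
eef_pos: [0.3329, -0.2759, 0.155]
ee_rot: [3.141, -0.001, 2.816]
contact_force: [0.5, 0.7, -0.1]
grip_width: 0.0364
gripper_force: 60.6
```

Run:
```python
from h import *
go(*jig(-.033,.176),.05,161.58)
i=r.camera('top')[:,:,::-1]
cv2.imwrite("pics/t3.png",cv2.resize(i[150:300,280:430],None,fx=4,fy=4,interpolation=cv2.INTER_CUBIC))
```

```text
pos [ 0.3329 -0.2759  0.155 ] rot [ 3.1410e+00 -1.0000e-03  2.8162e+00] F [ 0.5  0.7 -0.1] | slide [-0.0092 -0.0082  0.8747] rot [ 0.0002 -0.0003 -0.0012]
```

View pics/t3.png

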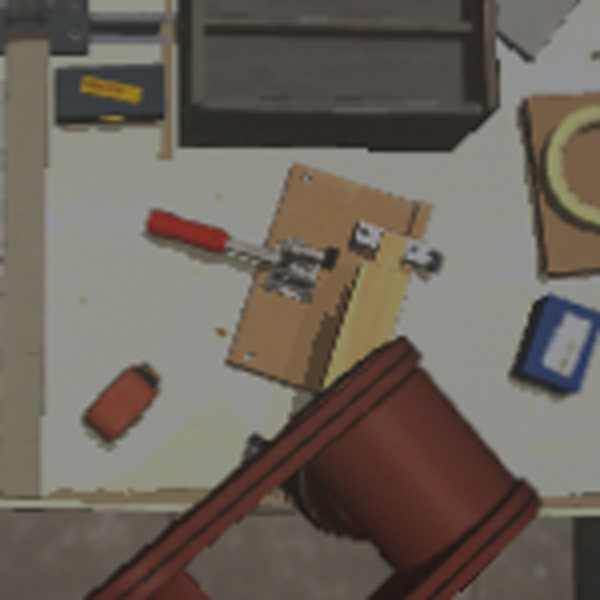

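The rail appears lined up over the jig, shoulders near crop px (383,265), left edge from (357,268) to (325,385). Before lowering, I'll check where it sits, correcting for its height.

Run:
```python
from h import *
zt=.155+.014
q=[(280+u/4-.375,150+v/4-.375) for u,v in[(383,265),(357,268),(325,385),(411,275)]]
P=onz('top',q,zt)[:,:2]-O
print(np.c_[P@ex,P@ey].round(4))
d=P[1]-P[2];print(np.degrees(np.arctan2(d[1],d[0])))
```

```text
[[-0.0258  0.0022]
 [-0.008   0.0109]
 [-0.0124  0.1026]
 [-0.0481  0.0025]]
-15.637864599403743
```

Run:
```python
from h import *
a=r.camera('top');hsv=cv2.cvtColor(a,cv2.COLOR_RGB2HSV)
x0,y0=360,205;k=8
U=cv2.resize(a[y0:250,x0:392],None,fx=k,fy=k,interpolation=cv2.INTER_CUBIC).astype(float)
Z=.169
for s in (.02,.035,.05,.065,.08):   # profile across rail at jig y = s
    xs=np.arange(-.07,.02,.0005)
    W=np.c_[(O+np.outer(xs,ex)+ey*s),np.full(len(xs),Z)]
    p=proj('top',W)
    v=cv2.remap(a,p[:,0].astype(np.float32)[None],p[:,1].astype(np.float32)[None],cv2.INTER_CUBIC)[0].astype(int)
    print(s,' '.join(f'{int(x*1000)}:{c[0]}/{c[2]}' for x,c in zip(xs[::4],v[::4])))
```

```text
0.02 -70:145/140 -68:145/140 -66:145/140 -64:145/140 -62:145/140 -60:145/140 -57:145/139 -55:146/139 -53:146/140 -51:143/137 -49:130/125 -47:132/110 -45:143/99 -43:145/89 -41:145/86 -39:145/87 -37:146/86 -35:146/84 -33:145/84 -31:145/84 -29:146/85 -27:146/87 -25:146/86 -23:145/85 -21:146/84 -19:146/84 -17:146/84 -15:146/85 -13:147/93 -11:151/102 -9:111/74 -7:87/53 -5:111/63 -3:121/69 -1:120/68 0:120/69 2:119/69 4:119/69 6:119/69 8:120/69 10:103/61 12:92/55 14:102/61 16:88/55 18:93/73 20:127/115
0.035 -70:145/142 -68:144/141 -66:145/140 -64:145/142 -62:144/141 -60:144/140 -57:145/140 -55:145/140 -53:145/140 -51:145/144 -49:146/132 -47:146/111 -45:146/97 -43:146/88 -41:145/87 -39:146/88 -37:146/87 -35:145/85 -33:145/84 -31:146/84 -29:146/86 -27:146/86 -25:146/85 -23:146/84 -21:146/84 -19:146/84 -17:146/86 -15:146/90 -13:150/95 -11:132/82 -9:85/51 -7:69/43 -5:80/50 -3:75/47 -1:97/57 0:124/70 2:124/71 4:122/70 6:121/70 8:121/69 10:122/69 12:122/70 14:125/71 16:120/71 18:100/65 20:73/57
0.05 -70:148/145 -68:145/142 -66:141/138 -64:130/124 -62:113/104 -60:92/77 -57:63/43 -55:51/30 -53:68/5
[... 616 characters left out ...]
/84 -25:146/84 -23:146/83 -21:146/84 -19:146/87 -17:146/91 -15:146/92 -13:149/94 -11:131/79 -9:92/52 -7:74/44 -5:78/48 -3:79/48 -1:77/48 0:77/48 2:78/48 4:100/58 6:124/70 8:123/71 10:121/70 12:120/69 14:121/68 16:121/69 18:121/70 20:126/72
0.08 -70:72/38 -68:57/35 -66:50/32 -64:69/37 -62:84/43 -60:86/43 -57:87/43 -55:86/43 -53:73/40 -51:54/36 -49:54/37 -47:75/40 -45:89/43 -43:88/44 -41:90/45 -39:83/43 -37:76/39 -35:80/41 -33:57/37 -31:37/32 -29:56/41 -27:103/62 -25:143/81 -23:145/84 -21:146/87 -19:146/89 -17:145/91 -15:146/90 -13:149/94 -11:143/94 -9:91/59 -7:63/40 -5:76/47 -3:79/48 -1:80/49 0:79/49 2:79/48 4:84/50 6:106/62 8:122/71 10:120/69 12:121/69 14:121/69 16:121/69 18:124/71 20:129/74
```

The rail is parallel to the fence, with its left edge at a steady -9 to -10 mm, and it's clear of the fence. Now lowering.

>>> {"op": "step_arm", "data": {"motion": [{"slide": [0,0,0.3],"rot": [0,0,-0.0012],"claw": -0.5},{"slide": [0,0,0.6],"rot": [0,0,-0.0012],"claw": -0.5},{"slide": [0,0,0.9],"rot": [0,0,-0.0012],"claw": -0.5},{"slide": [0,0,1],"rot": [0,0,-0.0012],"claw": -0.5},{"slide": [0,0,1],"rot": [0,0,-0.0012],"claw": -0.5}]}}

```text
t: 9.05
eef_pos: [0.3331, -0.276, 0.0355]
ee_rot: [3.141, -0.001, 2.82]
contact_force: [-0.5, 0.9, -0.3]
grip_width: 0.0363
gripper_force: 60.7
```

>>> {"op": "step_arm", "data": {"motion": [{"slide": [0,0,0.06],"rot": [0,0,0],"claw": -0.5},{"slide": [0,0,0.09],"rot": [0,0,0],"claw": -0.5},{"slide": [0,0,0.09],"rot": [0,0,0],"claw": -0.5}]}}

```text
t: 9.43
eef_pos: [0.3334, -0.2764, 0.0251]
ee_rot: [-3.141, 0.0, 2.821]
contact_force: [0.3, 0.6, -0.2]
grip_width: 0.0364
gripper_force: 60.7
```

```bash
cat >> h.py <<'E'
def st():
    s=r.read_state();d=s['eef_pos'][:2]-O;f=s['contact_force'];m=s['wrist_torque']
    print('t %.2f jig x,y %.4f %.4f z %.4f'%(s['t'],d@ex,d@ey,s['eef_pos'][2]),'rot',s['ee_rot'].round(4),'F jig %.1f %.1f z %.1f'%(f[:2]@ex,f[:2]@ey,f[2]),'M jig %.2f %.2f z %.2f'%(m[:2]@ex,m[:2]@ey,m[2]),'w %.4f'%s['grip_width'])
E
python3 -c "from h import *;st()"
```

```text
t 9.43 jig x,y -0.0324 0.1764 z 0.0251 rot [-3.1414e+00  4.0000e-04  2.8206e+00] F jig 0.7 -0.1 z -0.2 M jig 0.06 0.03 z -0.02 w 0.0364
```

>>> {"op": "step_arm", "data": {"motion": [{"slide": [0,0,0.02],"rot": [0,0,0],"claw": -0.5},{"slide": [0,0,0.035],"rot": [0,0,0],"claw": -0.5},{"slide": [0,0,0.035],"rot": [0,0,0],"claw": -0.5}]}}

```text
t: 9.8
eef_pos: [0.3332, -0.2761, 0.0206]
ee_rot: [3.141, -0.0, 2.821]
contact_force: [0.2, 0.4, -0.9]
grip_width: 0.0362
gripper_force: 60.7
```

>>> {"op": "step_arm", "data": {"motion": [{"slide": [0,0,0.01],"rot": [0,0,0],"claw": -0.5},{"slide": [0,0,0.01],"rot": [0,0,0],"claw": -0.5}]}}

```text
t: 10.05
eef_pos: [0.3332, -0.2762, 0.0194]
ee_rot: [3.141, -0.0, 2.821]
contact_force: [0.1, -0.4, -1.1]
grip_width: 0.0364
gripper_force: 60.7
```

```bash
python3 -c "from h import *;st()"
```

```text
t 10.05 jig x,y -0.0323 0.1767 z 0.0194 rot [ 3.1415e+00 -2.0000e-04  2.8206e+00] F jig -0.3 -0.2 z -1.1 M jig 0.05 -0.01 z 0.01 w 0.0364
```

>>> {"op": "step_arm", "data": {"motion": [{"slide": [0,0,0.01],"rot": [0,0,0],"claw": -0.5},{"slide": [0,0,0.01],"rot": [0,0,0],"claw": -0.5}]}}

```text
t: 10.3
eef_pos: [0.3333, -0.2763, 0.0183]
ee_rot: [-3.142, 0.0, 2.821]
contact_force: [0.3, 0.2, -0.5]
grip_width: 0.0364
gripper_force: 60.7
```

>>> {"op": "step_arm", "data": {"motion": [{"slide": [0,0,0.01],"rot": [0,0,0],"claw": -0.5},{"slide": [0,0,0.01],"rot": [0,0,0],"claw": -0.5}]}}

```text
t: 10.55
eef_pos: [0.3333, -0.2764, 0.0172]
ee_rot: [-3.141, 0.0, 2.821]
contact_force: [-1.9, 0.4, 2.8]
grip_width: 0.0365
gripper_force: 61.1
```

```bash
python3 -c "from h import *;st()"
```

```text
t 10.55 jig x,y -0.0324 0.1765 z 0.0172 rot [-3.1415e+00  1.0000e-04  2.8206e+00] F jig -0.2 2.0 z 2.8 M jig 0.05 -0.04 z 0.05 w 0.0365
```

>>> {"op": "step_arm", "data": {"motion": [{"slide": [0,-0.015,-0.004],"rot": [0,0,0],"claw": -0.5},{"slide": [0,-0.03,-0.004],"rot": [0,0,0],"claw": -0.5},{"slide": [0,-0.03,-0.004],"rot": [0,0,0],"claw": -0.5}]}}

```text
t: 10.92
eef_pos: [0.3322, -0.2799, 0.0176]
ee_rot: [-3.141, 0.0, 2.82]
contact_force: [0.4, 1.0, 1.3]
grip_width: 0.0365
gripper_force: 60.9
```

>>> {"op": "step_arm", "data": {"motion": [{"slide": [0,-0.012,0],"rot": [0,0,0],"claw": -0.5},{"slide": [0,-0.012,0],"rot": [0,0,0],"claw": -0.5}]}}

```text
t: 11.18
eef_pos: [0.3317, -0.2811, 0.0176]
ee_rot: [-3.142, 0.0, 2.82]
contact_force: [-0.0, 1.4, 1.2]
grip_width: 0.0366
gripper_force: 61.0
```

```bash
python3 -c "from h import *;st()"
```

```text
t 11.18 jig x,y -0.0374 0.1766 z 0.0176 rot [-3.1415  0.      2.8205] F jig 1.3 0.5 z 1.2 M jig -0.17 -0.22 z 0.08 w 0.0366
```

>>> {"op": "step_arm", "data": {"motion": [{"slide": [0,-0.012,0],"rot": [0,0,0],"claw": -0.5},{"slide": [0,-0.012,0],"rot": [0,0,0],"claw": -0.5}]}}

```text
t: 11.42
eef_pos: [0.3312, -0.2825, 0.0176]
ee_rot: [-3.142, -0.0, 2.821]
contact_force: [0.3, 1.6, 1.7]
grip_width: 0.0361
gripper_force: 61.0
```

>>> {"op": "step_arm", "data": {"motion": [{"slide": [0,-0.012,0],"rot": [0,0,0],"claw": -0.5},{"slide": [0,-0.012,0],"rot": [0,0,0],"claw": -0.5}]}}

```text
t: 11.68
eef_pos: [0.3307, -0.2839, 0.0176]
ee_rot: [-3.142, -0.0, 2.82]
contact_force: [0.2, 1.7, 1.2]
grip_width: 0.0366
gripper_force: 61.0
```

```bash
python3 -c "from h import *;st()"
```

```text
t 11.68 jig x,y -0.0403 0.1766 z 0.0176 rot [-3.1415 -0.      2.8205] F jig 1.7 0.3 z 1.2 M jig -0.12 -0.16 z 0.09 w 0.0366
```

>>> {"op": "step_arm", "data": {"motion": [{"slide": [0,-0.012,0],"rot": [0,0,0],"claw": -0.5},{"slide": [0,-0.012,0],"rot": [0,0,0],"claw": -0.5}]}}

```text
t: 11.92
eef_pos: [0.3303, -0.2846, 0.0174]
ee_rot: [3.141, -0.0, 2.821]
contact_force: [2.4, 3.5, 2.3]
grip_width: 0.0363
gripper_force: 61.1
```

```bash
python3 -c "
from h import *;st();i=r.camera('top')[:,:,::-1]
cv2.imwrite('pics/t4.png',cv2.resize(i[180:270,330:410],None,fx=6,fy=6,interpolation=cv2.INTER_CUBIC))"
```

```text
t 11.93 jig x,y -0.0412 0.1767 z 0.0174 rot [ 3.1406e+00 -3.0000e-04  2.8210e+00] F jig 4.1 -1.2 z 2.3 M jig -0.30 -0.81 z 0.43 w 0.0363
```

View pics/t4.png

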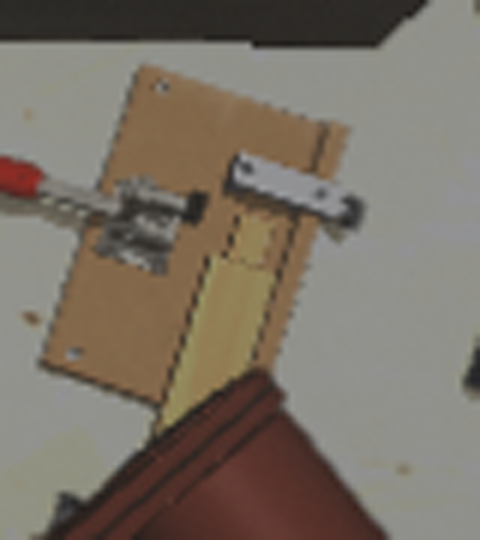

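The rail is now on the fence, since the force rose. In the crop its shoulders are at (220,257) to (270,270) and the tenon tip at (255,215), lined up with the stop's window. The lower edge of the stop runs (228,190) to (335,222). I'll estimate the gap.

```bash
python3 -c "
from h import *
f=lambda q,z:(lambda P:print(np.c_[P@ex,P@ey].round(4)))(onz('top',[(330+(u+.5)/6-.5,180+(v+.5)/6-.5) for u,v in q],z)[:,:2]-O)
f([(228,190),(335,224)],.046);f([(228,195),(335,229)],.046);f([(222,258),(270,270)],[.032,.032]);f([(240,212),(270,216)],.0285)"
```

```text
[[-0.0135 -0.0304]
 [-0.075  -0.032 ]]
[[-0.0143 -0.0277]
 [-0.0758 -0.0294]]
[[-0.0236  0.004 ]
 [-0.0508  0.0015]]
[[-0.0256 -0.0246]
 [-0.0421 -0.0281]]
```

>>> {"op": "step_arm", "data": {"motion": [{"slide": [-0.012,0,0],"rot": [0,0,0],"claw": -0.5},{"slide": [-0.025,0,0],"rot": [0,0,0],"claw": -0.5}]}}

```text
t: 12.22
eef_pos: [0.3315, -0.2848, 0.0169]
ee_rot: [3.14, -0.004, 2.821]
contact_force: [-5.4, 5.4, 4.4]
grip_width: 0.0365
gripper_force: 61.3
```

```bash
python3 -c "from h import *;st()"
```

```text
t 12.22 jig x,y -0.0410 0.1755 z 0.0169 rot [ 3.1401 -0.0044  2.821 ] F jig 3.4 6.8 z 4.4 M jig 0.74 -0.58 z 0.27 w 0.0365
```

>>> {"op": "step_arm", "data": {"motion": [{"slide": [-0.01,0,0],"rot": [0,0,0],"claw": -0.5},{"slide": [-0.015,0,0],"rot": [0,0,0],"claw": -0.5}]}}

```text
t: 12.48
eef_pos: [0.3331, -0.2853, 0.0168]
ee_rot: [3.14, -0.005, 2.821]
contact_force: [-5.2, 4.9, 5.3]
grip_width: 0.0363
gripper_force: 61.4
```

```bash
python3 -c "from h import *;st()"
```

```text
t 12.47 jig x,y -0.0410 0.1739 z 0.0168 rot [ 3.14   -0.0046  2.8209] F jig 3.0 6.5 z 5.3 M jig 0.76 -0.58 z 0.28 w 0.0363
```

>>> {"op": "step_arm", "data": {"motion": [{"slide": [0,0.002,-0.006],"rot": [0,0,0],"claw": -0.5},{"slide": [-0.015,0.002,-0.006],"rot": [0,0,0],"claw": -0.5},{"slide": [-0.025,0.002,-0.006],"rot": [0,0,0],"claw": -0.5}]}}

```text
t: 12.85
eef_pos: [0.3363, -0.2862, 0.0175]
ee_rot: [3.14, -0.004, 2.821]
contact_force: [-3.3, 4.5, 3.3]
grip_width: 0.0367
gripper_force: 61.2
```

```bash
python3 -c "from h import *;st()"
```

```text
t 12.85 jig x,y -0.0408 0.1706 z 0.0175 rot [ 3.1402 -0.004   2.8208] F jig 3.2 4.5 z 3.3 M jig 0.62 -0.52 z 0.23 w 0.0367
```

>>> {"op": "step_arm", "data": {"motion": [{"slide": [-0.012,0,-0.003],"rot": [0,0,0],"claw": -0.5},{"slide": [-0.025,0,-0.003],"rot": [0,0,0],"claw": -0.5}]}}

```text
t: 13.1
eef_pos: [0.3391, -0.2872, 0.0179]
ee_rot: [3.14, -0.004, 2.821]
contact_force: [-2.3, 4.5, 2.5]
grip_width: 0.0363
gripper_force: 61.1
```

>>> {"op": "step_arm", "data": {"motion": [{"slide": [-0.012,0,0],"rot": [0,0,0],"claw": -0.5},{"slide": [-0.025,0,0],"rot": [0,0,0],"claw": -0.5}]}}

```text
t: 13.35
eef_pos: [0.3419, -0.2881, 0.0178]
ee_rot: [3.14, -0.004, 2.821]
contact_force: [-3.7, 4.7, 2.6]
grip_width: 0.0363
gripper_force: 61.1
```

```bash
python3 -c "from h import *;st()"
```

```text
t 13.35 jig x,y -0.0408 0.1646 z 0.0178 rot [ 3.1402 -0.004   2.8207] F jig 3.3 5.0 z 2.6 M jig 0.65 -0.54 z 0.16 w 0.0363
```

>>> {"op": "step_arm", "data": {"motion": [{"slide": [-0.012,0,0],"rot": [0,0,0],"claw": -0.5},{"slide": [-0.025,0,0],"rot": [0,0,0],"claw": -0.5}]}}

```text
t: 13.6
eef_pos: [0.3447, -0.289, 0.0178]
ee_rot: [3.14, -0.004, 2.821]
contact_force: [-4.8, 5.0, 4.6]
grip_width: 0.0365
gripper_force: 61.1
```

>>> {"op": "step_arm", "data": {"motion": [{"slide": [-0.012,0,0],"rot": [0,0,0],"claw": -0.5},{"slide": [-0.025,0,0],"rot": [0,0,0],"claw": -0.5}]}}

```text
t: 13.85
eef_pos: [0.3475, -0.2898, 0.0178]
ee_rot: [3.14, -0.004, 2.821]
contact_force: [-4.3, 6.0, 4.1]
grip_width: 0.0362
gripper_force: 61.2
```

```bash
python3 -c "
from h import *;st();i=r.camera('top')[:,:,::-1]
cv2.imwrite('pics/t5.png',cv2.resize(i[190:250,350:400],None,fx=9,fy=9,interpolation=cv2.INTER_CUBIC))"
```

```text
t 13.85 jig x,y -0.0407 0.1588 z 0.0178 rot [ 3.14   -0.0044  2.8207] F jig 4.3 5.9 z 4.1 M jig 0.73 -0.52 z 0.20 w 0.0362
```

View pics/t5.png

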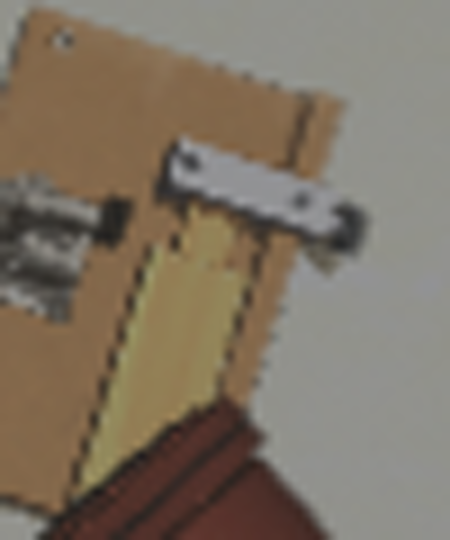

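The tenon is in the window. The shoulders, (150,243) to (245,272), are still short of the stop's lower edge, (170,198) to (300,237). I'll work out the remaining gap.

```bash
python3 -c "
from h import *
f=lambda q,z:(lambda P:print(np.c_[P@ex,P@ey].round(4)))(onz('top',[(350+(u+.5)/9-.5,190+(v+.5)/9-.5) for u,v in q],z)[:,:2]-O)
f([(170,198),(300,237)],.046);f([(150,243),(245,272)],.032)"
```

```text
[[-0.0165 -0.0304]
 [-0.066  -0.0325]]
[[-0.0162 -0.0149]
 [-0.0528 -0.0163]]
```

>>> {"op": "step_arm", "data": {"motion": [{"slide": [-0.012,0.003,-0.002],"rot": [0,0,0],"claw": -0.5},{"slide": [-0.024,0.003,-0.002],"rot": [0,0,0],"claw": -0.5},{"slide": [-0.036,0.003,-0.002],"rot": [0,0,0],"claw": -0.5}]}}

```text
t: 14.28
eef_pos: [0.3527, -0.2915, 0.0183]
ee_rot: [3.141, -0.002, 2.821]
contact_force: [-0.7, 4.0, -0.4]
grip_width: 0.0363
gripper_force: 60.9
```

>>> {"op": "step_arm", "data": {"motion": [{"slide": [-0.012,0,0],"rot": [0,0,0],"claw": -0.5},{"slide": [-0.024,0,0],"rot": [0,0,0],"claw": -0.5},{"slide": [-0.033,0,0],"rot": [0,0,0],"claw": -0.5}]}}

```text
t: 14.65
eef_pos: [0.3568, -0.2928, 0.0185]
ee_rot: [3.141, -0.001, 2.821]
contact_force: [-1.8, 4.3, -0.9]
grip_width: 0.0364
gripper_force: 60.8
```

>>> {"op": "step_arm", "data": {"motion": [{"slide": [-0.008,0,0],"rot": [0,0,0],"claw": -0.5},{"slide": [-0.008,0,0],"rot": [0,0,0],"claw": -0.5}]}}

```text
t: 14.9
eef_pos: [0.3578, -0.2931, 0.0184]
ee_rot: [3.141, -0.001, 2.821]
contact_force: [-0.4, 5.6, -0.8]
grip_width: 0.0365
gripper_force: 60.8
```

```bash
python3 -c "from h import *;st()"
```

```text
t 14.90 jig x,y -0.0405 0.1480 z 0.0184 rot [ 3.1407e+00 -1.1000e-03  2.8207e+00] F jig 5.2 2.2 z -0.8 M jig 0.45 -0.67 z 0.22 w 0.0365
```

>>> {"op": "step_arm", "data": {"motion": [{"slide": [-0.008,0.002,0.003],"rot": [0,0,0],"claw": -0.5},{"slide": [-0.008,0.002,0.003],"rot": [0,0,0],"claw": -0.5}]}}

```text
t: 15.15
eef_pos: [0.3589, -0.2934, 0.0183]
ee_rot: [3.141, -0.001, 2.821]
contact_force: [-2.1, 4.6, 0.7]
grip_width: 0.0363
gripper_force: 60.8
```

>>> {"op": "step_arm", "data": {"motion": [{"slide": [-0.008,0,0],"rot": [0,0,0],"claw": -0.5},{"slide": [-0.008,0,0],"rot": [0,0,0],"claw": -0.5}]}}

```text
t: 15.4
eef_pos: [0.3598, -0.2938, 0.0183]
ee_rot: [3.141, -0.001, 2.821]
contact_force: [-2.1, 5.7, 1.1]
grip_width: 0.0364
gripper_force: 60.9
```

```bash
python3 -c "from h import *;st()"
```

```text
t 15.40 jig x,y -0.0405 0.1459 z 0.0183 rot [ 3.1410e+00 -7.0000e-04  2.8206e+00] F jig 4.8 3.8 z 1.1 M jig 0.54 -0.70 z 0.18 w 0.0364
```

>>> {"op": "step_arm", "data": {"motion": [{"slide": [-0.008,0,0],"rot": [0,0,0],"claw": -0.5},{"slide": [-0.008,0,0],"rot": [0,0,0],"claw": -0.5}]}}

```text
t: 15.65
eef_pos: [0.3607, -0.294, 0.0183]
ee_rot: [3.141, -0.001, 2.821]
contact_force: [-2.7, 5.9, 1.0]
grip_width: 0.0363
gripper_force: 60.9
```

```bash
python3 -c "from h import *;st()"
```

```text
t 15.65 jig x,y -0.0405 0.1449 z 0.0183 rot [ 3.1410e+00 -8.0000e-04  2.8207e+00] F jig 4.7 4.4 z 1.0 M jig 0.56 -0.71 z 0.18 w 0.0363
```

>>> {"op": "step_arm", "data": {"motion": [{"slide": [-0.008,0.002,0],"rot": [0,0,0],"claw": -0.5},{"slide": [-0.008,0.002,0],"rot": [0,0,0],"claw": -0.5}]}}

```text
t: 15.9
eef_pos: [0.3619, -0.2944, 0.0184]
ee_rot: [3.141, 0.0, 2.82]
contact_force: [-0.8, 4.2, -1.2]
grip_width: 0.0365
gripper_force: 60.7
```

>>> {"op": "step_arm", "data": {"motion": [{"slide": [-0.006,0,0],"rot": [0,0,0],"claw": -0.5},{"slide": [-0.006,0,0],"rot": [0,0,0],"claw": -0.5}]}}

```text
t: 16.15
eef_pos: [0.3625, -0.2946, 0.0185]
ee_rot: [3.141, -0.0, 2.821]
contact_force: [-0.5, 4.5, -1.3]
grip_width: 0.0361
gripper_force: 60.7
```

```bash
python3 -c "from h import *;st()"
```

```text
t 16.15 jig x,y -0.0405 0.1430 z 0.0185 rot [ 3.1414e+00 -1.0000e-04  2.8206e+00] F jig 4.1 1.9 z -1.3 M jig 0.38 -0.63 z 0.13 w 0.0361
```

>>> {"op": "step_arm", "data": {"motion": [{"slide": [-0.007,0,0],"rot": [0,0,0],"claw": -0.5},{"slide": [-0.007,0,0],"rot": [0,0,0],"claw": -0.5}]}}

```text
t: 16.4
eef_pos: [0.3633, -0.2949, 0.0185]
ee_rot: [3.141, -0.0, 2.821]
contact_force: [-1.5, 4.2, -0.8]
grip_width: 0.0361
gripper_force: 60.7
```

>>> {"op": "step_arm", "data": {"motion": [{"slide": [-0.006,0,0],"rot": [0,0,0],"claw": -0.5},{"slide": [-0.006,0,0],"rot": [0,0,0],"claw": -0.5}]}}

```text
t: 16.65
eef_pos: [0.364, -0.2951, 0.0185]
ee_rot: [3.141, -0.0, 2.821]
contact_force: [-1.8, 4.7, -1.1]
grip_width: 0.0364
gripper_force: 60.7
```

```bash
python3 -c "
from h import *;st();a=r.camera('top')
for x in(-.021,-.045):
    ys=np.arange(-.045,.012,.001);W=np.c_[O+ex*x+np.outer(ys,ey),np.full(len(ys),.032)];p=proj('top',W).astype(np.float32)
    v=cv2.remap(a,p[:,:1].T.copy(),p[:,1:].T.copy(),cv2.INTER_CUBIC)[0].astype(int)
    print(x,' '.join(f'{y*1000:.0f}:{c[0]}/{c[2]}' for y,c in zip(ys[::2],v[::2])))"
```

```text
t 16.65 jig x,y -0.0405 0.1415 z 0.0185 rot [ 3.1414e+00 -2.0000e-04  2.8206e+00] F jig 3.9 3.2 z -1.1 M jig 0.55 -0.68 z 0.14 w 0.0364
-0.021 -45:124/127 -43:147/149 -41:137/139 -39:99/100 -37:65/65 -35:52/45 -33:74/52 -31:117/72 -29:148/91 -27:152/96 -25:153/95 -23:152/96 -21:149/94 -19:145/91 -17:146/91 -15:152/95 -13:154/96 -11:150/93 -9:146/92 -7:145/91 -5:148/95 -3:155/101 -1:153/97 1:149/93 3:145/90 5:147/93 7:153/100 9:154/97 11:150/92
-0.045 -45:146/148 -43:154/156 -41:141/143 -39:92/93 -37:56/49 -35:63/42 -33:98/63 -31:138/94 -29:152/99 -27:146/88 -25:146/88 -23:147/89 -21:147/88 -19:147/88 -17:147/87 -15:147/87 -13:147/86 -11:146/87 -9:146/87 -7:146/87 -5:147/87 -3:147/87 -1:147/87 1:147/86 3:147/86 5:146/86 7:146/86 9:147/85 11:146/86
```

>>> {"op": "step_arm", "data": {"motion": [{"slide": [-0.007,0,0],"rot": [0,0,0],"claw": -0.5},{"slide": [-0.007,0,0],"rot": [0,0,0],"claw": -0.5}]}}

```text
t: 16.95
eef_pos: [0.3648, -0.2953, 0.0185]
ee_rot: [3.141, -0.0, 2.821]
contact_force: [-1.5, 5.1, -1.0]
grip_width: 0.0368
gripper_force: 60.7
```

>>> {"op": "step_arm", "data": {"motion": [{"slide": [-0.006,0,0],"rot": [0,0,0],"claw": -0.5},{"slide": [-0.006,0,0],"rot": [0,0,0],"claw": -0.5}]}}

```text
t: 17.2
eef_pos: [0.3654, -0.2955, 0.0185]
ee_rot: [3.141, -0.0, 2.821]
contact_force: [-1.4, 4.4, -0.3]
grip_width: 0.0362
gripper_force: 60.7
```

```bash
python3 -c "from h import *;st()"
```

```text
t 17.20 jig x,y -0.0404 0.1400 z 0.0185 rot [ 3.1413e+00 -3.0000e-04  2.8206e+00] F jig 3.8 2.7 z -0.3 M jig 0.53 -0.72 z 0.16 w 0.0362
```

>>> {"op": "step_arm", "data": {"motion": [{"slide": [-0.006,0,0],"rot": [0,0,0],"claw": -0.5},{"slide": [-0.006,0,0],"rot": [0,0,0],"claw": -0.5}]}}

```text
t: 17.45
eef_pos: [0.3661, -0.2958, 0.0185]
ee_rot: [3.141, -0.0, 2.821]
contact_force: [-1.9, 5.5, -0.1]
grip_width: 0.0366
gripper_force: 60.7
```

>>> {"op": "step_arm", "data": {"motion": [{"slide": [-0.005,0,0],"rot": [0,0,0],"claw": -0.5},{"slide": [-0.005,0,0],"rot": [0,0,0],"claw": -0.5}]}}

```text
t: 17.7
eef_pos: [0.3667, -0.2959, 0.0185]
ee_rot: [3.141, -0.0, 2.821]
contact_force: [-1.8, 5.0, 0.1]
grip_width: 0.0366
gripper_force: 60.7
```

```bash
python3 -c "from h import *;st()"
```

```text
t 17.70 jig x,y -0.0404 0.1387 z 0.0185 rot [ 3.1413e+00 -3.0000e-04  2.8206e+00] F jig 4.2 3.3 z 0.1 M jig 0.55 -0.65 z 0.19 w 0.0366
```

>>> {"op": "step_arm", "data": {"motion": [{"slide": [-0.005,0,0],"rot": [0,0,0],"claw": -0.5},{"slide": [-0.005,0,0],"rot": [0,0,0],"claw": -0.5}]}}

```text
t: 17.95
eef_pos: [0.3669, -0.296, 0.0184]
ee_rot: [3.141, -0.001, 2.821]
contact_force: [-2.8, 5.7, 0.5]
grip_width: 0.0366
gripper_force: 60.9
```

```bash
python3 -c "from h import *;st()"
```

```text
t 17.95 jig x,y -0.0404 0.1384 z 0.0184 rot [ 3.1412e+00 -1.1000e-03  2.8207e+00] F jig 4.5 4.4 z 0.5 M jig 0.74 -0.68 z 0.11 w 0.0366
```

>>> {"op": "step_arm", "data": {"motion": [{"slide": [-0.005,0,0],"rot": [0,0,0],"claw": -0.5},{"slide": [-0.005,0,0],"rot": [0,0,0],"claw": -0.5}]}}

```text
t: 18.2
eef_pos: [0.3669, -0.296, 0.0183]
ee_rot: [3.141, -0.002, 2.821]
contact_force: [-6.1, 5.6, 2.3]
grip_width: 0.0363
gripper_force: 61.1
```

```bash
python3 -c "from h import *;st()"
```

```text
t 18.20 jig x,y -0.0404 0.1384 z 0.0183 rot [ 3.1411e+00 -2.4000e-03  2.8208e+00] F jig 3.4 7.5 z 2.3 M jig 1.10 -0.59 z 0.13 w 0.0363
```

>>> {"op": "step_arm", "data": {"motion": [{"slide": [0,-0.003,0.005],"rot": [0,0,0],"claw": -0.5},{"slide": [0,-0.003,0.005],"rot": [0,0,0],"claw": -0.5}]}}

```text
t: 18.45
eef_pos: [0.3669, -0.296, 0.0181]
ee_rot: [3.14, -0.003, 2.821]
contact_force: [-6.5, 8.7, 7.3]
grip_width: 0.0362
gripper_force: 61.8
```

>>> {"op": "step_arm", "data": {"motion": [{"slide": [0,0,0],"rot": [0,0,0],"claw": 0.15},{"slide": [0,0,0],"rot": [0,0,0],"claw": 0.15},{"slide": [0,0,0],"rot": [0,0,0],"claw": 0.15}]}}

```text
t: 18.82
eef_pos: [0.3684, -0.2978, 0.0185]
ee_rot: [-3.14, 0.002, 2.82]
contact_force: [-0.6, -1.2, -0.3]
grip_width: 0.0494
gripper_force: 0.0
```

```bash
python3 -c "
from h import *;st();a=r.camera('top')
for x in(-.021,-.045):
    ys=np.arange(-.045,-.02,.001);W=np.c_[O+ex*x+np.outer(ys,ey),np.full(len(ys),.032)];p=proj('top',W).astype(np.float32)
    v=cv2.remap(a,p[:,:1].T.copy(),p[:,1:].T.copy(),cv2.INTER_CUBIC)[0].astype(int)
    print(x,' '.join(f'{y*1000:.0f}:{c[0]}/{c[2]}' for y,c in zip(ys,v)))
for y in(-.02,0,.02,.04,.06,.075):
    xs=np.arange(-.07,-.01,.001);W=np.c_[O+ey*y+np.outer(xs,ex),np.full(len(xs),.032)];p=proj('top',W).astype(np.float32)
    v=cv2.remap(a,p[:,:1].T.copy(),p[:,1:].T.copy(),cv2.INTER_CUBIC)[0].astype(int)
    print(y,' '.join(f'{x*1000:.0f}:{c[0]}' for x,c in zip(xs,v)))"
```

```text
t 18.82 jig x,y -0.0417 0.1364 z 0.0185 rot [-3.1403e+00  1.9000e-03  2.8204e+00] F jig -1.3 0.2 z -0.3 M jig 0.02 -0.05 z 0.00 w 0.0494
-0.021 -45:124/127 -44:140/142 -43:147/149 -42:147/148 -41:137/139 -40:121/121 -39:98/99 -38:76/79 -37:64/63 -36:68/56 -35:87/61 -34:114/74 -33:139/86 -32:151/92 -31:152/93 -30:148/92 -29:148/92 -28:149/94 -27:150/95 -26:152/94 -25:153/94 -24:153/95 -23:151/95 -22:149/94 -21:148/93
-0.045 -45:145/148 -44:148/151 -43:153/156 -42:153/157 -41:141/144 -40:117/121 -39:90/94 -38:69/69 -37:65/53 -36:75/49 -35:93/54 -34:112/60 -33:127/69 -32:136/77 -31:143/84 -30:147/89 -29:148/89 -28:146/88 -27:146/88 -26:146/88 -25:146/88 -24:147/89 -23:147/89 -22:147/88 -21:146/87
-0.02 -70:144 -69:141 -68:138 -67:135 -66:132 -65:131 -64:131 -63:132 -62:135 -61:140 -60:141 -59:130 -58:109 -57:90 -56:82 -55:91 -54:111 -53:132 -52:145 -51:148 -50:148 -49:147 -48:147 -47:147 -46:146 -45:146 -44:146 -43:147 -42:147 -41:147 -40:147 -39:147 -38:147 -37:146 -36:146 -35:146 -34:146 -33:146 -32:147 -31:147 -30:146 -29:146 -28:146 -27:146 -26:146 -25:146 -24:146 -23:148 -22:149 -2
[... 1623 characters left out ...]
81 -47:82 -46:81 -45:78 -44:71 -43:60 -42:51 -41:48 -40:51 -39:59 -38:69 -37:77 -36:83 -35:84 -34:83 -33:83 -32:86 -31:90 -30:93 -29:90 -28:80 -27:70 -26:62 -25:55 -24:50 -23:42 -22:38 -21:39 -20:48 -19:61 -18:77 -17:92 -16:107 -15:122 -14:130 -13:132 -12:131 -11:131
0.075 -70:101 -69:101 -68:101 -67:101 -66:100 -65:100 -64:100 -63:99 -62:98 -61:97 -60:97 -59:97 -58:96 -57:96 -56:96 -55:96 -54:95 -53:95 -52:94 -51:88 -50:79 -49:67 -48:59 -47:59 -46:67 -45:77 -44:84 -43:84 -42:82 -41:81 -40:82 -39:84 -38:84 -37:79 -36:71 -35:61 -34:55 -33:53 -32:58 -31:66 -30:75 -29:79 -28:81 -27:81 -26:81 -25:81 -24:81 -23:79 -22:73 -21:64 -20:54 -19:52 -18:56 -17:62 -16:62 -15:57 -14:55 -13:61 -12:73 -11:89
```

>>> {"op": "step_arm", "data": {"motion": [{"slide": [0,0,-0.3],"rot": [0,0,0],"claw": 0.15},{"slide": [0,0,-0.6],"rot": [0,0,0],"claw": 0.15},{"slide": [-0.2,0.2,-0.6],"rot": [0,0,0],"claw": -0.5},{"slide": [-0.595,0.39,-0.6],"rot": [0,0,0],"claw": -1},{"slide": [-0.595,0.39,-0.6],"rot": [0,0,0],"claw": -1},{"slide": [-0.595,0.39,-0.6],"rot": [0,0,0],"claw": -1},{"slide": [-0.595,0.39,-0.3],"rot": [0,0,0],"claw": -1},{"slide": [-0.595,0.39,-0.1],"rot": [0,0,0],"claw": -1}]}}

```text
t: 19.88
eef_pos: [0.4488, -0.2749, 0.0288]
ee_rot: [3.141, -0.001, 2.82]
contact_force: [0.5, -0.1, -0.3]
grip_width: -0.0002
gripper_force: 0.0
```

```bash
python3 -c "
from h import *;st();a=r.camera('top')
cv2.imwrite('pics/t6.png',a[:,:,::-1])"
```

```text
t 19.88 jig x,y 0.0055 0.0674 z 0.0288 rot [ 3.1414e+00 -1.1000e-03  2.8195e+00] F jig 0.0 -0.5 z -0.3 M jig -0.03 0.01 z -0.05 w -0.0002
```

Lower to z≈0.022, then push toward the fence.

>>> {"op": "step_arm", "data": {"motion": [{"slide": [0,0,0.045],"rot": [0,0,0],"claw": -1},{"slide": [0,-0.05,0.05],"rot": [0,0,0],"claw": -1},{"slide": [0,-0.07,0.05],"rot": [0,0,0],"claw": -1}]}}

```text
t: 20.3
eef_pos: [0.4481, -0.2841, 0.0251]
ee_rot: [-3.141, 0.002, 2.82]
contact_force: [-0.6, 0.7, -0.3]
grip_width: 0.0
gripper_force: 0.0
```

>>> {"op": "step_arm", "data": {"motion": [{"slide": [0,-0.015,0],"rot": [0,0,0],"claw": -1},{"slide": [0,-0.025,0],"rot": [0,0,0],"claw": -1}]}}

```text
t: 20.55
eef_pos: [0.4469, -0.2861, 0.0244]
ee_rot: [-3.141, 0.001, 2.82]
contact_force: [-0.1, 0.6, 1.0]
grip_width: 0.0003
gripper_force: 0.0
```

```bash
python3 -c "from h import *;st()"
```

```text
t 20.55 jig x,y -0.0058 0.0656 z 0.0244 rot [-3.1413e+00  8.0000e-04  2.8204e+00] F jig 0.6 0.3 z 1.0 M jig 0.01 0.02 z 0.01 w 0.0003
```

>>> {"op": "step_arm", "data": {"motion": [{"slide": [0,-0.012,0],"rot": [0,0,0],"claw": -1},{"slide": [0,-0.02,0],"rot": [0,0,0],"claw": -1}]}}

```text
t: 20.8
eef_pos: [0.4459, -0.2881, 0.024]
ee_rot: [3.142, -0.0, 2.821]
contact_force: [0.0, -0.3, -0.3]
grip_width: -0.0
gripper_force: 0.0
```

>>> {"op": "step_arm", "data": {"motion": [{"slide": [0,-0.012,0],"rot": [0,0,0],"claw": -1},{"slide": [0,-0.012,0],"rot": [0,0,0],"claw": -1}]}}

```text
t: 21.05
eef_pos: [0.4458, -0.2891, 0.0239]
ee_rot: [3.141, 0.0, 2.82]
contact_force: [3.0, 2.4, 0.4]
grip_width: 0.0002
gripper_force: 1.4
```

```bash
python3 -c "from h import *;st()"
```

```text
t 21.05 jig x,y -0.0089 0.0657 z 0.0239 rot [3.1408e+00 4.0000e-04 2.8205e+00] F jig 3.2 -2.1 z 0.4 M jig -0.32 -0.53 z 0.04 w 0.0002
```

>>> {"op": "step_arm", "data": {"motion": [{"slide": [0,-0.008,0],"rot": [0,0,0],"claw": -1},{"slide": [0,-0.008,0],"rot": [0,0,0],"claw": -1}]}}

```text
t: 21.3
eef_pos: [0.4458, -0.2894, 0.0239]
ee_rot: [3.14, 0.001, 2.82]
contact_force: [5.2, 4.8, 1.4]
grip_width: -0.0002
gripper_force: 3.1
```

>>> {"op": "step_arm", "data": {"motion": [{"slide": [0,-0.008,0],"rot": [0,0,0],"claw": -1},{"slide": [0,-0.008,0],"rot": [0,0,0],"claw": -1}]}}

```text
t: 21.55
eef_pos: [0.4458, -0.2895, 0.0238]
ee_rot: [3.139, 0.0, 2.82]
contact_force: [6.0, 8.0, 0.2]
grip_width: 0.0
gripper_force: 4.7
```

```bash
python3 -c "from h import *;st()"
```

```text
t 21.55 jig x,y -0.0093 0.0657 z 0.0238 rot [3.1386e+00 4.0000e-04 2.8204e+00] F jig 9.5 -3.2 z 0.2 M jig -0.60 -1.56 z 0.07 w 0.0000
```

>>> {"op": "step_arm", "data": {"motion": [{"slide": [0,0.08,0],"rot": [0,0,0],"claw": -1},{"slide": [0,0.08,-0.4],"rot": [0,0,0],"claw": -1},{"slide": [0.3,-0.1,-0.5],"rot": [0,0,0],"claw": -1},{"slide": [0.7,-0.26,-0.5],"rot": [0,0,0],"claw": -1},{"slide": [0.96,-0.26,-0.5],"rot": [0,0,0],"claw": -1},{"slide": [0.96,-0.26,-0.5],"rot": [0,0,0],"claw": -1},{"slide": [0.96,-0.26,-0.1],"rot": [0,0,0],"claw": -1},{"slide": [0.96,-0.26,0],"rot": [0,0,0],"claw": -1}]}}

```text
t: 22.55
eef_pos: [0.3248, -0.283, 0.0218]
ee_rot: [3.139, -0.004, 2.821]
contact_force: [-1.0, -0.2, -0.2]
grip_width: -0.0002
gripper_force: 0.0
```

>>> {"op": "step_arm", "data": {"motion": [{"slide": [-0.03,0,0],"rot": [0,0,0],"claw": -1},{"slide": [-0.04,0,0],"rot": [0,0,0],"claw": -1},{"slide": [-0.04,0,0],"rot": [0,0,0],"claw": -1}]}}

```text
t: 22.92
eef_pos: [0.3313, -0.2869, 0.0252]
ee_rot: [-3.14, 0.002, 2.821]
contact_force: [-0.1, 0.3, 1.6]
grip_width: 0.0003
gripper_force: 0.0
```

```bash
python3 -c "from h import *;st()"
```

```text
t 22.93 jig x,y -0.0431 0.1751 z 0.0252 rot [-3.1403e+00  1.9000e-03  2.8210e+00] F jig 0.3 0.2 z 1.6 M jig -0.03 -0.04 z -0.01 w 0.0003
```

>>> {"op": "step_arm", "data": {"motion": [{"slide": [-0.012,0,0],"rot": [0,0,0],"claw": -1},{"slide": [-0.012,0,0],"rot": [0,0,0],"claw": -1}]}}

```text
t: 23.18
eef_pos: [0.3319, -0.2867, 0.0244]
ee_rot: [-3.141, 0.001, 2.821]
contact_force: [-0.2, 0.2, -0.5]
grip_width: -0.0
gripper_force: 0.0
```

>>> {"op": "step_arm", "data": {"motion": [{"slide": [-0.01,0,0],"rot": [0,0,0],"claw": -1},{"slide": [-0.01,0,0],"rot": [0,0,0],"claw": -1}]}}

```text
t: 23.42
eef_pos: [0.3328, -0.2869, 0.024]
ee_rot: [-3.142, 0.0, 2.821]
contact_force: [-0.2, -0.5, -1.0]
grip_width: -0.0003
gripper_force: 0.0
```

```bash
python3 -c "from h import *;st()"
```

```text
t 23.43 jig x,y -0.0425 0.1736 z 0.0240 rot [-3.1416e+00  1.0000e-04  2.8206e+00] F jig -0.5 -0.0 z -1.0 M jig 0.01 0.01 z -0.01 w -0.0003
```

>>> {"op": "step_arm", "data": {"motion": [{"slide": [-0.01,0,0],"rot": [0,0,0],"claw": -1},{"slide": [-0.01,0,0],"rot": [0,0,0],"claw": -1}]}}

```text
t: 23.68
eef_pos: [0.334, -0.2872, 0.0239]
ee_rot: [3.142, 0.0, 2.821]
contact_force: [0.9, 0.3, -0.2]
grip_width: -0.0004
gripper_force: 0.0
```

```bash
python3 -c "from h import *;st()"
```

```text
t 23.68 jig x,y -0.0425 0.1724 z 0.0239 rot [3.1415 0.     2.8206] F jig 0.6 -0.8 z -0.2 M jig -0.02 -0.03 z 0.02 w -0.0004
```

>>> {"op": "step_arm", "data": {"motion": [{"slide": [-0.01,0,0],"rot": [0,0,0],"claw": -1},{"slide": [-0.01,0,0],"rot": [0,0,0],"claw": -1}]}}

```text
t: 23.92
eef_pos: [0.3351, -0.2876, 0.0239]
ee_rot: [-3.142, 0.0, 2.821]
contact_force: [-0.0, -0.1, 0.7]
grip_width: 0.0001
gripper_force: 0.0
```

>>> {"op": "step_arm", "data": {"motion": [{"slide": [-0.007,0,0],"rot": [0,0,0],"claw": -1},{"slide": [-0.007,0,0],"rot": [0,0,0],"claw": -1}]}}

```text
t: 24.18
eef_pos: [0.3359, -0.2879, 0.024]
ee_rot: [-3.142, 0.0, 2.821]
contact_force: [0.1, 0.2, -0.6]
grip_width: -0.0
gripper_force: 0.0
```

```bash
python3 -c "from h import *;st()"
```

```text
t 24.18 jig x,y -0.0425 0.1704 z 0.0240 rot [-3.1416  0.      2.8206] F jig 0.2 -0.1 z -0.6 M jig 0.02 -0.00 z -0.00 w -0.0000
```

>>> {"op": "step_arm", "data": {"motion": [{"slide": [-0.007,0,0],"rot": [0,0,0],"claw": -1},{"slide": [-0.007,0,0],"rot": [0,0,0],"claw": -1}]}}

```text
t: 24.42
eef_pos: [0.3367, -0.2882, 0.024]
ee_rot: [-3.142, 0.0, 2.821]
contact_force: [-0.1, -0.4, -0.2]
grip_width: -0.0003
gripper_force: 0.0
```

```bash
python3 -c "from h import *;st()"
```

```text
t 24.43 jig x,y -0.0425 0.1696 z 0.0240 rot [-3.1416e+00  1.0000e-04  2.8206e+00] F jig -0.4 -0.0 z -0.2 M jig 0.01 0.00 z 0.05 w -0.0003
```

>>> {"op": "step_arm", "data": {"motion": [{"slide": [-0.007,0,0],"rot": [0,0,0],"claw": -1},{"slide": [-0.007,0,0],"rot": [0,0,0],"claw": -1}]}}

```text
t: 24.68
eef_pos: [0.3375, -0.2884, 0.0239]
ee_rot: [3.142, -0.0, 2.821]
contact_force: [-0.7, -0.3, 0.8]
grip_width: -0.0002
gripper_force: 0.0
```

>>> {"op": "step_arm", "data": {"motion": [{"slide": [-0.006,0,0],"rot": [0,0,0],"claw": -1},{"slide": [-0.006,0,0],"rot": [0,0,0],"claw": -1}]}}

```text
t: 24.92
eef_pos: [0.3382, -0.2887, 0.024]
ee_rot: [-3.142, 0.0, 2.821]
contact_force: [-0.1, 0.0, -0.3]
grip_width: -0.0002
gripper_force: 0.0
```

>>> {"op": "step_arm", "data": {"motion": [{"slide": [-0.005,0,0],"rot": [0,0,0],"claw": -1},{"slide": [-0.005,0,0],"rot": [0,0,0],"claw": -1}]}}

```text
t: 25.18
eef_pos: [0.3387, -0.2888, 0.024]
ee_rot: [-3.142, 0.0, 2.821]
contact_force: [-1.0, -0.9, 0.5]
grip_width: -0.0
gripper_force: 0.0
```

```bash
python3 -c "from h import *;st()"
```

```text
t 25.18 jig x,y -0.0425 0.1674 z 0.0240 rot [-3.1416e+00  1.0000e-04  2.8206e+00] F jig -1.1 0.6 z 0.5 M jig -0.01 -0.00 z 0.00 w -0.0000
```

>>> {"op": "step_arm", "data": {"motion": [{"slide": [-0.006,0,0],"rot": [0,0,0],"claw": -1},{"slide": [-0.006,0,0],"rot": [0,0,0],"claw": -1}]}}

```text
t: 25.42
eef_pos: [0.3393, -0.289, 0.0239]
ee_rot: [3.141, -0.0, 2.821]
contact_force: [-0.8, 1.2, 0.8]
grip_width: -0.0
gripper_force: 0.3
```

>>> {"op": "step_arm", "data": {"motion": [{"slide": [-0.006,0,0],"rot": [0,0,0],"claw": -1},{"slide": [-0.006,0,0],"rot": [0,0,0],"claw": -1}]}}

```text
t: 25.68
eef_pos: [0.3394, -0.2889, 0.0238]
ee_rot: [3.141, -0.002, 2.821]
contact_force: [-5.3, 1.6, 3.1]
grip_width: -0.0003
gripper_force: 2.5
```

>>> {"op": "step_arm", "data": {"motion": [{"slide": [-0.005,0,0],"rot": [0,0,0],"claw": -1},{"slide": [-0.005,0,0],"rot": [0,0,0],"claw": -1}]}}

```text
t: 25.92
eef_pos: [0.3394, -0.2889, 0.0237]
ee_rot: [3.141, -0.003, 2.821]
contact_force: [-7.8, 1.7, 5.7]
grip_width: 0.0001
gripper_force: 3.8
```

```bash
python3 -c "from h import *;st()"
```

```text
t 25.93 jig x,y -0.0423 0.1667 z 0.0237 rot [ 3.1411e+00 -2.9000e-03  2.8209e+00] F jig -0.9 8.0 z 5.7 M jig 1.23 0.13 z -0.02 w 0.0001
```

>>> {"op": "step_arm", "data": {"motion": [{"slide": [0.08,0,0],"rot": [0,0,0],"claw": -1},{"slide": [0.1,0,-0.4],"rot": [0,0,0.05],"claw": -1},{"slide": [0.1,0,-0.8],"rot": [0,0,0.1],"claw": -1},{"slide": [-0.1,0.2,-1],"rot": [0,0,0.16],"claw": -0.5},{"slide": [-0.3,0.5,-1],"rot": [0,0,0.22],"claw": 0},{"slide": [-0.6,0.8,-1],"rot": [0,0,0.28],"claw": 0},{"slide": [-0.8,1,-1],"rot": [0,0,0.34],"claw": 0},{"slide": [-0.8,1,-1],"rot": [0,0,0.4],"claw": 0}]}}

```text
t: 26.92
eef_pos: [0.4717, -0.2045, 0.1441]
ee_rot: [3.139, -0.0, 1.58]
contact_force: [-0.5, 0.1, -0.4]
grip_width: 0.0428
gripper_force: 0.0
```

```bash
python3 -c "
from h import *;st();p=jig(.133,0);go(p[0],p[1],.06,71.58)
a=r.camera('top')[:,:,::-1];cv2.imwrite('pics/t7.png',a)
hsv=cv2.cvtColor(a.copy(),cv2.COLOR_BGR2HSV);m=((hsv[:,:,1]>165)&((hsv[:,:,0]<5)|(hsv[:,:,0]>175))&(hsv[:,:,2]>100)).astype(np.uint8)
m[:,:300]=0;m[:190]=0;m[230:]=0;m[:,345:]=0
ys,xs=np.nonzero(m);print(len(xs),xs.min(),xs.max(),ys.min(),ys.max())
P=onz('top',np.c_[xs,ys],.033)[:,:2]-O;print((P@ex).min(),(P@ex).max(),(P@ey).mean(),(P@ey).min(),(P@ey).max())"
```

```text
t 26.93 jig x,y 0.0795 0.0679 z 0.1441 rot [ 3.1395 -0.      1.5798] F jig -0.1 0.5 z -0.4 M jig 0.03 0.06 z -0.03 w 0.0428
pos [ 0.4717 -0.2045  0.1441] rot [ 3.1395 -0.      1.5798] F [-0.5  0.1 -0.4] | slide [0.2382 0.6786 0.7023] rot [ 7.000e-04 -1.000e-04  1.052e-01]Traceback (most recent call last):
  File "<string>", line 6, in <module>
    ys,xs=np.nonzero(m);print(len(xs),xs.min(),xs.max(),ys.min(),ys.max())
                                      ~~~~~~^^
    return umr_minimum(a, axis, None, out, keepdims, initial, where)
ValueError: zero-size array to reduction operation minimum which has no identity
```

```bash
python3 -c "
from h import *
a=cv2.imread('pics/top0.png')
hsv=cv2.cvtColor(a,cv2.COLOR_BGR2HSV);m=((hsv[:,:,1]>150)&((hsv[:,:,0]<5)|(hsv[:,:,0]>175))).astype(np.uint8)
m[:,:300]=0;m[:190]=0;m[230:]=0;m[:,345:]=0
ys,xs=np.nonzero(m);print(len(xs),xs.min(),xs.max(),ys.min(),ys.max())
P=onz('top',np.c_[xs,ys],.033)[:,:2]-O;print((P@ex).min(),(P@ex).max(),(P@ey).mean(),(P@ey).min(),(P@ey).max())"
```

```text
90 317 336 203 212
0.0867607185905829 0.1508729157072057 8.720217181204637e-05 -0.008485762903037661 0.008141223841068008
```

>>> {"op": "step_arm", "data": {"motion": [{"slide": [0.1,0.2,0],"rot": [0,0,0.05],"claw": 0.1},{"slide": [0.2,0.5,0],"rot": [0,0,0.105],"claw": 0.1},{"slide": [0.238,0.679,0.2],"rot": [0,0,0.105],"claw": 0.1},{"slide": [0.238,0.679,0.5],"rot": [0,0,0.105],"claw": 0.1},{"slide": [0.238,0.679,0.65],"rot": [0,0,0.105],"claw": 0.1},{"slide": [0.238,0.679,0.65],"rot": [0,0,0.105],"claw": 0.1}]}}

```text
t: 27.72
eef_pos: [0.5492, -0.1759, 0.0644]
ee_rot: [-3.138, -0.001, 1.254]
contact_force: [0.6, 0.4, 0.5]
grip_width: 0.0467
gripper_force: 0.0
```

```bash
python3 -c "
from h import *;st();p=jig(.133,0);go(p[0],p[1],.008,71.58)"
```

```text
t 27.73 jig x,y 0.1311 0.0034 z 0.0644 rot [-3.1384e+00 -6.0000e-04  1.2537e+00] F jig 0.6 -0.4 z 0.5 M jig 0.01 -0.02 z -0.04 w 0.0467
pos [ 0.5492 -0.1759  0.0644] rot [-3.1384e+00 -6.0000e-04  1.2537e+00] F [0.6 0.4 0.5] | slide [0.0156 0.0302 0.47  ] rot [-0.001  -0.0002  0.0014]
```

>>> {"op": "step_arm", "data": {"motion": [{"slide": [0.01,0.03,0.2],"rot": [0,0,0.0014],"claw": 0.1},{"slide": [0.01,0.03,0.4],"rot": [0,0,0.0014],"claw": 0.1},{"slide": [0.01,0.03,0.46],"rot": [0,0,0.0014],"claw": 0.1},{"slide": [0.01,0.03,0.46],"rot": [0,0,0.0014],"claw": 0.1}]}}

```text
t: 28.22
eef_pos: [0.5548, -0.1766, 0.0116]
ee_rot: [3.141, 0.0, 1.249]
contact_force: [-0.1, 0.5, 0.4]
grip_width: 0.0469
gripper_force: 0.0
```

```bash
python3 -c "
from h import *;st()"
```

```text
t 28.23 jig x,y 0.1322 -0.0022 z 0.0116 rot [3.1408 0.     1.2487] F jig 0.4 0.3 z 0.4 M jig -0.03 0.01 z 0.00 w 0.0469
```

>>> {"op": "step_arm", "data": {"motion": [{"slide": [0,0,0],"rot": [0,0,0],"claw": -1},{"slide": [0,0,0],"rot": [0,0,0],"claw": -1},{"slide": [0,0,0],"rot": [0,0,0],"claw": -1},{"slide": [0,0,0],"rot": [0,0,0],"claw": -1}]}}

```text
t: 28.72
eef_pos: [0.5519, -0.1761, 0.0107]
ee_rot: [-3.136, 0.001, 1.249]
contact_force: [-9.3, -0.6, 3.4]
grip_width: 0.0211
gripper_force: 58.5
```

```bash
python3 -c "
from h import *;st()"
```

```text
t 28.73 jig x,y 0.1318 0.0008 z 0.0107 rot [-3.1361e+00  1.0000e-03  1.2494e+00] F jig -3.5 8.6 z 3.4 M jig 1.40 0.70 z 0.04 w 0.0211
```

>>> {"op": "step_arm", "data": {"motion": [{"slide": [0.008,-0.02,-0.076],"rot": [0,0,0],"claw": -1},{"slide": [0.014,-0.02,-0.152],"rot": [0,0,0],"claw": -1},{"slide": [0.01,-0.02,-0.23],"rot": [0,0,0],"claw": -1},{"slide": [0.002,-0.02,-0.305],"rot": [0,0,0],"claw": -1},{"slide": [-0.016,-0.02,-0.38],"rot": [0,0,0],"claw": -1},{"slide": [-0.037,-0.02,-0.453],"rot": [0,0,0],"claw": -1},{"slide": [-0.037,-0.02,-0.453],"rot": [0,0,0],"claw": -1}]}}

```text
t: 29.6
eef_pos: [0.5499, -0.1817, 0.0659]
ee_rot: [-3.141, 0.003, 1.248]
contact_force: [-4.4, -7.2, -5.6]
grip_width: 0.0208
gripper_force: 59.4
```

```bash
python3 -c "
from h import *;st()"
```

```text
t 29.60 jig x,y 0.1259 0.0009 z 0.0659 rot [-3.1414e+00  3.0000e-03  1.2484e+00] F jig -8.2 1.9 z -5.6 M jig 0.24 1.13 z -0.07 w 0.0208
```

>>> {"op": "step_arm", "data": {"motion": [{"slide": [-0.03,0,-0.07],"rot": [0,0,0],"claw": -1},{"slide": [-0.07,0,-0.139],"rot": [0,0,0],"claw": -1},{"slide": [-0.11,0,-0.205],"rot": [0,0,0],"claw": -1},{"slide": [-0.157,0,-0.265],"rot": [0,0,0],"claw": -1},{"slide": [-0.21,0,-0.322],"rot": [0,0,0],"claw": -1},{"slide": [-0.263,0,-0.374],"rot": [0,0,0],"claw": -1},{"slide": [-0.325,0,-0.422],"rot": [0,0,0],"claw": -1},{"slide": [-0.325,0,-0.422],"rot": [0,0,0],"claw": -1}]}}

```text
t: 30.6
eef_pos: [0.5365, -0.2215, 0.1141]
ee_rot: [-3.141, 0.008, 1.249]
contact_force: [0.0, -19.7, -21.5]
grip_width: 0.0193
gripper_force: 60.2
```

```bash
python3 -c "
from h import *;st()"
```

```text
t 30.60 jig x,y 0.0839 0.0011 z 0.1141 rot [-3.1414  0.0081  1.249 ] F jig -18.7 -6.3 z -21.5 M jig -1.04 3.16 z 0.64 w 0.0193
```

>>> {"op": "step_arm", "data": {"motion": [{"slide": [-0.05,0,-0.005],"rot": [0,0,0],"claw": -1},{"slide": [-0.107,0,-0.016],"rot": [0,0,0],"claw": -1},{"slide": [-0.107,0,-0.016],"rot": [0,0,0],"claw": -1}]}}

```text
t: 30.98
eef_pos: [0.5348, -0.2299, 0.1191]
ee_rot: [3.14, 0.001, 1.248]
contact_force: [-1.8, -1.7, 0.7]
grip_width: -0.0001
gripper_force: 0.6
```

```bash
python3 -c "
from h import *;st()"
```

```text
t 30.98 jig x,y 0.0753 0.0001 z 0.1191 rot [3.1399e+00 7.0000e-04 1.2478e+00] F jig -2.2 1.2 z 0.7 M jig 0.07 0.27 z -0.01 w -0.0001
```

The fingers slipped off the handle and are now shut. I'll use my last look on the side view.

```bash
python3 -c "
from h import *
i=r.camera('side')[:,:,::-1];cv2.imwrite('pics/s3f.png',i)
cv2.imwrite('pics/s3.png',cv2.resize(i[150:250,270:370],None,fx=6,fy=6,interpolation=cv2.INTER_CUBIC))
print(proj('side',[np.r_[jig(.028,0),.048],np.r_[jig(.0753,0),.119]]))"
```

```text
[[309.34230062 217.24012174]
 [299.04497864 200.2755118 ]]
```

View pics/s3.png

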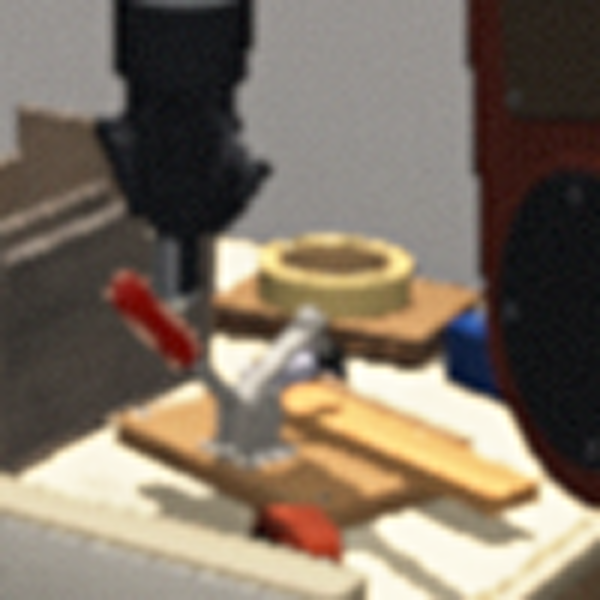

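The handle runs from crop px (190,355) to (120,283), so the clamp is only about half closed. The fingers are above it at (175,290), and the rail is still in place. I'll locate the handle by intersecting rays with the plane jig y=0.

```bash
python3 -c "
from h import *
for u,v in((118,283),(123,283),(155,318),(188,355),(313,315)):
    o,d=ray('side',[(270+(u+.5)/6-.5,150+(v+.5)/6-.5)]);d=d[0]
    s=((O-o[:2])@ey)/(d[:2]@ey);X=o+s*d;print(((X[:2]-O)@ex).round(4),X[2].round(4))
st()"
```

```text
0.1169 0.1395
0.1135 0.1389
0.0907 0.1141
0.0664 0.0872
-0.027 0.0917
t 31.02 jig x,y 0.0758 -0.0002 z 0.1193 rot [3.1393e+00 4.0000e-04 1.2481e+00] F jig -1.3 0.1 z 0.5 M jig 0.12 0.24 z -0.05 w 0.0002
```

>>> {"op": "step_arm", "data": {"motion": [{"slide": [0,0,-0.25],"rot": [0,0,0],"claw": -1},{"slide": [0,0,-0.45],"rot": [0,0,0],"claw": -1},{"slide": [0,0,-0.45],"rot": [0,0,0],"claw": -1},{"slide": [0.35,0,-0.45],"rot": [0,0,0],"claw": -1},{"slide": [0.65,0,-0.45],"rot": [0,0,0],"claw": -1},{"slide": [0.65,0,-0.45],"rot": [0,0,0],"claw": -1},{"slide": [0.65,0,-0.2],"rot": [0,0,0],"claw": -1},{"slide": [0.65,0,-0.05],"rot": [0,0,0],"claw": -1}]}}

```text
t: 32.02
eef_pos: [0.558, -0.1549, 0.1217]
ee_rot: [-3.139, -0.0, 1.249]
contact_force: [0.5, -1.2, -0.4]
grip_width: 0.0
gripper_force: 0.0
```

>>> {"op": "step_arm", "data": {"motion": [{"slide": [-0.06,0,0],"rot": [0,0,0],"claw": -1},{"slide": [-0.12,0,0],"rot": [0,0,0],"claw": -1},{"slide": [-0.12,0,0],"rot": [0,0,0],"claw": -1}]}}

```text
t: 32.4
eef_pos: [0.555, -0.1699, 0.1249]
ee_rot: [3.14, 0.0, 1.247]
contact_force: [-0.6, 0.5, 0.5]
grip_width: -0.0
gripper_force: 0.0
```

```bash
python3 -c "
from h import *;st()"
```

```text
t 32.40 jig x,y 0.1386 -0.0002 z 0.1249 rot [3.1396e+00 4.0000e-04 1.2474e+00] F jig 0.3 0.7 z 0.5 M jig -0.01 0.01 z 0.05 w -0.0000
```

Now push toward the hinge.

>>> {"op": "step_arm", "data": {"motion": [{"slide": [-0.04,0,0],"rot": [0,0,0],"claw": -1},{"slide": [-0.08,0,0],"rot": [0,0,0],"claw": -1},{"slide": [-0.12,0,0],"rot": [0,0,0],"claw": -1},{"slide": [-0.12,0,0],"rot": [0,0,0],"claw": -1}]}}

```text
t: 32.9
eef_pos: [0.5529, -0.1787, 0.1271]
ee_rot: [3.137, -0.007, 1.249]
contact_force: [2.6, 17.0, 14.8]
grip_width: -0.0
gripper_force: 8.7
```

```bash
python3 -c "
from h import *;st()"
```

```text
t 32.90 jig x,y 0.1297 -0.0010 z 0.1271 rot [ 3.1373 -0.0072  1.2494] F jig 16.9 2.9 z 14.8 M jig 0.59 -2.73 z -0.01 w -0.0000
```

>>> {"op": "step_arm", "data": {"motion": [{"slide": [-0.04,0,0],"rot": [0,0,0],"claw": -1},{"slide": [-0.08,0,0],"rot": [0,0,0],"claw": -1},{"slide": [-0.08,0,0],"rot": [0,0,0],"claw": -1}]}}

```text
t: 33.28
eef_pos: [0.5485, -0.1907, 0.1255]
ee_rot: [3.138, -0.002, 1.249]
contact_force: [1.6, 4.8, 5.0]
grip_width: -0.0001
gripper_force: 2.5
```

```bash
python3 -c "
from h import *;st()"
```

```text
t 33.27 jig x,y 0.1168 -0.0006 z 0.1255 rot [ 3.1382e+00 -1.6000e-03  1.2493e+00] F jig 5.0 0.0 z 5.0 M jig -0.10 -0.75 z -0.01 w -0.0001
```

>>> {"op": "step_arm", "data": {"motion": [{"slide": [-0.03,0,0],"rot": [0,0,0],"claw": -1},{"slide": [-0.05,0,0],"rot": [0,0,0],"claw": -1},{"slide": [-0.05,0,0],"rot": [0,0,0],"claw": -1}]}}

```text
t: 33.65
eef_pos: [0.5455, -0.1972, 0.1242]
ee_rot: [3.14, -0.0, 1.249]
contact_force: [1.9, 3.0, 2.0]
grip_width: -0.0001
gripper_force: 1.7
```

>>> {"op": "step_arm", "data": {"motion": [{"slide": [-0.03,0,0],"rot": [0,0,0],"claw": -1},{"slide": [-0.04,0,0],"rot": [0,0,0],"claw": -1},{"slide": [-0.04,0,0],"rot": [0,0,0],"claw": -1}]}}

```text
t: 34.02
eef_pos: [0.5433, -0.2019, 0.1235]
ee_rot: [-3.141, 0.0, 1.248]
contact_force: [0.4, 2.2, 1.3]
grip_width: 0.0002
gripper_force: 1.1
```

```bash
python3 -c "
from h import *;st()"
```

```text
t 34.02 jig x,y 0.1046 0.0008 z 0.1235 rot [-3.1413e+00  3.0000e-04  1.2485e+00] F jig 2.2 0.3 z 1.3 M jig -0.04 -0.30 z 0.01 w 0.0002
```

>>> {"op": "step_arm", "data": {"motion": [{"slide": [-0.02,0,0],"rot": [0,0,0],"claw": -1},{"slide": [-0.03,0,0],"rot": [0,0,0],"claw": -1},{"slide": [-0.03,0,0],"rot": [0,0,0],"claw": -1}]}}

```text
t: 34.4
eef_pos: [0.5422, -0.2051, 0.1236]
ee_rot: [-3.141, 0.0, 1.249]
contact_force: [0.7, 2.4, 1.8]
grip_width: -0.0002
gripper_force: 1.2
```

>>> {"op": "step_arm", "data": {"motion": [{"slide": [-0.02,0,0],"rot": [0,0,0],"claw": -1},{"slide": [-0.025,0,0],"rot": [0,0,0],"claw": -1},{"slide": [-0.025,0,0],"rot": [0,0,0],"claw": -1}]}}

```text
t: 34.78
eef_pos: [0.5419, -0.2063, 0.1239]
ee_rot: [-3.142, -0.003, 1.249]
contact_force: [2.2, 9.1, 5.3]
grip_width: 0.0003
gripper_force: 4.6
```

```bash
python3 -c "
from h import *;st()"
```

```text
t 34.77 jig x,y 0.1000 0.0007 z 0.1239 rot [-3.1415e+00 -2.6000e-03  1.2491e+00] F jig 9.3 0.8 z 5.3 M jig 0.12 -1.29 z -0.01 w 0.0003
```

>>> {"op": "step_arm", "data": {"motion": [{"slide": [-0.015,0,0],"rot": [0,0,0],"claw": -1},{"slide": [-0.025,0,0],"rot": [0,0,0],"claw": -1},{"slide": [-0.025,0,0],"rot": [0,0,0],"claw": -1}]}}

```text
t: 35.15
eef_pos: [0.5417, -0.2071, 0.1243]
ee_rot: [-3.142, -0.006, 1.25]
contact_force: [4.2, 16.9, 7.5]
grip_width: -0.0
gripper_force: 8.7
```

```bash
python3 -c "
from h import *;st()"
```

```text
t 35.15 jig x,y 0.0992 0.0007 z 0.1243 rot [-3.1416 -0.006   1.2496] F jig 17.4 1.3 z 7.5 M jig 0.27 -2.34 z -0.10 w -0.0000
```

>>> {"op": "step_arm", "data": {"motion": [{"slide": [-0.015,0,0],"rot": [0,0,0],"claw": -1},{"slide": [-0.025,0,0],"rot": [0,0,0],"claw": -1},{"slide": [-0.025,0,0],"rot": [0,0,0],"claw": -1},{"slide": [-0.025,0,0],"rot": [0,0,0],"claw": -1}]}}

```text
t: 35.65
eef_pos: [0.5415, -0.2076, 0.1245]
ee_rot: [3.142, -0.009, 1.25]
contact_force: [5.7, 24.6, 9.8]
grip_width: 0.0001
gripper_force: 13.0
```

>>> {"op": "step_arm", "data": {"motion": [{"slide": [0.1,0,0],"rot": [0,0,0],"claw": -1},{"slide": [0.4,0,0],"rot": [0,0,0],"claw": -1},{"slide": [0.6,0,-0.3],"rot": [0,0,0],"claw": -1},{"slide": [0.6,0,-0.8],"rot": [0,0,0],"claw": -1},{"slide": [0.8,0.3,-1],"rot": [0,0,0],"claw": -1},{"slide": [1,0.6,-1],"rot": [0,0,0],"claw": -1},{"slide": [1,1,-1],"rot": [0,0,0],"claw": -1},{"slide": [1,1,-1],"rot": [0,0,0],"claw": -1}]}}

```text
t: 36.65
eef_pos: [0.6923, -0.139, 0.2399]
ee_rot: [-3.138, 0.002, 1.248]
contact_force: [-2.1, 0.4, -0.3]
grip_width: 0.0001
gripper_force: 0.0
```

>>> {"op": "step_arm", "data": {"motion": [{"slide": [0.4,0.4,0],"rot": [0,0,0],"claw": -1},{"slide": [0.8,0.8,0],"rot": [0,0,0],"claw": -1},{"slide": [1,1,0],"rot": [0,0,0],"claw": -1},{"slide": [1,1,0],"rot": [0,0,0],"claw": -1}]}}

```text
t: 37.15
eef_pos: [0.8435, -0.0599, 0.2387]
ee_rot: [-3.136, 0.001, 1.251]
contact_force: [0.3, -0.1, -0.1]
grip_width: 0.0001
gripper_force: 0.0
```

```bash
python3 -c "
from h import *;st()
a=r.camera('side')[:,:,::-1];cv2.imwrite('pics/s4.png',a);t=r.camera('top');cv2.imwrite('pics/t8.png',t[:,:,::-1])
hsv=cv2.cvtColor(a.copy(),cv2.COLOR_BGR2HSV);m=((hsv[:,:,1]>150)&((hsv[:,:,0]<6)|(hsv[:,:,0]>174))).astype(np.uint8)
k=np.zeros_like(m);k[180:220,280:318]=m[180:220,280:318];ys,xs=np.nonzero(k);print(len(xs))
for v in (ys.min(),(ys.min()+ys.max())//2,ys.max()):
    u=xs[ys==v].mean();o,d=ray('side',[(u,v)]);d=d[0];s=((O-o[:2])@ey)/(d[:2]@ey);X=o+s*d;print(u,v,((X[:2]-O)@ex).round(4),X[2].round(4))
def prof(P0,dv,ss,tag):
    W=np.c_[P0+np.outer(ss,dv),np.full(len(ss),.032)];p=proj('top',W).astype(np.float32)
    v=cv2.remap(t,p[:,:1].T.copy(),p[:,1:].T.copy(),cv2.INTER_CUBIC)[0].astype(int);print(tag,' '.join(f'{s*1000:.0f}:{c[0]}/{c[2]}' for s,c in zip(ss,v)))
for x in(-.021,-.045):prof(O+ex*x,ey,np.arange(-.043,-.026,.001),x)
prof(O+ex*-.035,ey,np.arange(.145,.17,.001),'butt')
for y in(.02,.05,.08,.12,.145):prof(O+ey*y,ex,np.arange(-.06,-.01,.001),y)
"
```

```text
t 37.15 jig x,y 0.3342 -0.2391 z 0.2387 rot [-3.1364e+00  1.2000e-03  1.2510e+00] F jig 0.0 -0.3 z -0.1 M jig -0.07 -0.06 z 0.02 w 0.0001
97
299.0 187 0.0766 0.1653
301.5 196 0.0651 0.1319
304.0 205 0.0533 0.0978
-0.021 -43:159/162 -42:158/161 -41:148/151 -40:129/131 -39:104/106 -38:82/83 -37:69/66 -36:74/60 -35:97/71 -34:128/90 -33:155/108 -32:169/115 -31:167/113 -30:158/105 -29:151/99 -28:147/95 -27:145/93
-0.045 -43:167/169 -42:167/169 -41:154/156 -40:128/131 -39:100/103 -38:78/76 -37:73/60 -36:83/56 -35:102/61 -34:122/68 -33:138/76 -32:147/84 -31:155/91 -30:160/96 -29:161/97 -28:160/97 -27:160/97
butt 145:159/96 146:160/97 147:160/97 148:160/96 149:158/95 150:158/93 151:156/92 152:148/90 153:133/85 154:115/78 155:101/75 156:97/77 157:103/86 158:118/99 159:132/114 160:141/127 161:150/140 162:157/150 163:162/157 164:162/157 165:160/152 166:158/149 167:158/149 168:159/149 169:158/148 170:157/146
0.02 -60:137/82 -59:132/81 -58:129/81 -57:130/83 -56:138/87 -55:148/93 -54:157/97 -53:161/98 -52:161/98 -51:160/97 -50:160/97 -49:160/97 -48:160/96 -47:160/95 -46:160/94 -45:160/93 -44:160/9
[... 1920 characters left out ...]
99 -22:162/97 -21:155/91 -20:137/81 -19:115/70 -18:95/62 -17:85/63 -16:91/73 -15:110/92 -14:130/113 -13:146/133 -12:153/144 -11:157/151
0.145 -60:154/149 -59:144/139 -58:133/125 -57:127/107 -56:130/96 -55:141/92 -54:152/92 -53:160/91 -52:161/90 -51:160/91 -50:159/90 -49:159/88 -48:159/87 -47:159/86 -46:159/85 -45:159/84 -44:159/84 -43:159/84 -42:159/84 -41:160/85 -40:160/87 -39:160/89 -38:160/91 -37:159/93 -36:159/94 -35:159/96 -34:160/97 -33:160/98 -32:160/97 -31:159/96 -30:159/96 -29:159/96 -28:159/97 -27:159/98 -26:159/99 -25:159/98 -24:159/97 -23:159/96 -22:158/97 -21:158/98 -20:153/96 -19:143/93 -18:128/86 -17:113/81 -16:109/86 -15:119/103 -14:135/119 -13:150/133 -12:160/144 -11:162/149
```

The clamp is closed and the rail is still parallel to the fence and seated. Handing in.

```bash
python3 -c "
from rig import r
print(r.hand_in())"
```

```text
the job is handed in; nothing more can be done
None
```

I handed the job in at 37 s with the rail seated against fence and stop and the clamp swung down onto it; no verdict came back. The push forces and final camera check suggest a good seat, but I couldn't read the stop's shift or the pad's hold directly; the grip also slipped off the handle once, so I finished the swing by pushing.

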